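# Put the formers away in the spring-latched drawer

## Task

Put the half-round cream formers away: take the red-handled dowel from its wooden stand and push it down through the orange-ringed hole in the cabinet top to trip the catch, so that the drawer springs open, and put the dowel back fully home in its stand. Lift the aluminium spacer block straight out of its pocket by the orange stud and stand it on the green pad, then set every former that is there flat side down into a drawer pocket of its own. Finally push the drawer shut until it catches and stays closed, and leave the mixing cup, the tape roll and the small green block where they are.

Things in the scene. Friction and masses are not known exactly. Their poses are not given: they have to be found in the camera images.
- cabinet: low grey steel cabinet, 165 deep (x) x 150 wide (y) x 65 mm high, fixed; origin at the bottom of its front face, on the drawer's centre line; its +x points into the cabinet, the front and drawer face -x. It spans x 0 to 165, y -64 to +86 mm. The room's sloping board hangs over its rear, from 0.70 m ahead of the robot, 0.14 m above the bench.
- release_hole (a point): centre of the orange-ringed round release hole, 16 mm diameter, in the cabinet's top (65 mm up, 5 mm thick), at x 22, y 71 mm of the cabinet; axis vertical. The spring catch's brass pad lies 13 mm below this point; pushing it down 7 mm or more (10 mm is its stop; 2 N at first, 4.5 N at the stop) frees the drawer.
- latch (a joint): how far the spring catch is pressed down, m: 0 = up (holding), 0.010 = fully down; it springs back when let go
- drawer (a joint): how far the drawer is out, m: about 0.001 = shut and caught, 0.140 = fully open. A spring (5.4 N shut, 3.7 N open) drives it out in about 1.5 s once the catch is pressed, and holds it open. To shut it push its front in to -0.002 or so (stop -0.005); over the last 25 mm it rides over the catch, taking 8 to 13 N in all; then it comes back to 0.001 and stays.
- drawer_front (a point): middle of the top edge of the drawer's blue front panel, on its outer face; moves with the drawer. The panel is 8 mm thick, 150 mm wide, from 4 to 60 mm above the bench; this point is 60 mm above the bench; axes as the cabinet's.
- pocket_1 (a point): centre of the floor of the front right pocket (seen from the front of the cabinet), moves with the drawer, 10 mm above the bench; axes as the cabinet's. The pocket is 66 mm long (x) x 34 mm wide (y) x 16 mm deep, its rim 26 mm above the bench; pockets stand 62 mm apart in y and 70 mm in x.
- pocket_2 (a point): centre of the floor of the front left pocket (seen from the front of the cabinet), moves with the drawer, 10 mm above the bench; axes as the cabinet's. The pocket is 66 mm long (x) x 34 mm wide (y) x 16 mm deep, its rim 26 mm above the bench; pockets stand 62 mm apart in y and 70 mm in x.
- pocket_3 (a point): centre of the floor of the rear right pocket (seen from the front of the cabinet), moves with the drawer, 10 mm above the bench; axes as the cabinet's. The pocket is 66 mm long (x) x 34 mm wide (y) x 16 mm deep, its rim 26 mm above the bench; pockets stand 62 mm apart in y and 70 mm in x.
- pocket_4 (a point): centre of the floor of the rear left pocket (seen from the front of the cabinet), moves with the drawer, 10 mm above the bench; axes as the cabinet's. The pocket is 66 mm long (x) x 34 mm wide (y) x 16 mm deep, its rim 26 mm above the bench; pockets stand 62 mm apart in y and 70 mm in x. The spacer block sits in this one at the start.
- spacer: aluminium spacer block 64 (x) x 32 (y) x 18 mm, origin in the middle of its underside, with an upright orange stud in the middle of its top: 12 mm diameter (15 mm at the head), 22 mm tall, top 40 mm above the underside. It starts in the rear left pocket with 1 mm play all round, only 2 mm proud of the rim, so the stud is the only grip. 0.12 kg.
- dowel: release dowel, stands upright in its stand: wooden pin 10 mm diameter, 47 mm long, under a red round handle 22 mm diameter, 38 mm tall. Origin at the pin's lower tip, z up along the pin; the shoulder is at 47 mm, the top at 85 mm. 0.06 kg.
- stand_hole0 (a point): mouth of the bore in the dowel's wooden stand (64 x 64 x 50 mm block, fixed), on its top face 50 mm above the bench, axis vertical, bore 14 mm diameter, 50 mm deep. Fully home, the dowel's shoulder rests on the block and its tip is 47 mm below this point.
- pad: thin green pad on the bench, 110 (x) x 90 (y) x 4 mm, fixed; origin in the middle of its underside, its top 4 mm above the bench
- former_a: cream half-round former (a half disc), 30 mm thick (x) x 60 mm long (y) x 32 mm high, loose, standing on its flat side; origin in the middle of its flat underside, z up. Its two half-disc faces are parallel and upright: grip across them. 2 to 4 are present. It fits a pocket (2 to 3 mm play each side), length along the pocket's x, and then stands 16 mm above the rim.
- former_b: cream half-round former (a half disc), 30 mm thick (x) x 60 mm long (y) x 32 mm high, loose, standing on its flat side; origin in the middle of its flat underside, z up. Its two half-disc faces are parallel and upright: grip across them. 2 to 4 are present. It fits a pocket (2 to 3 mm play each side), length along the pocket's x, and then stands 16 mm above the rim.
- former_c: cream half-round former (a half disc), 30 mm thick (x) x 60 mm long (y) x 32 mm high, loose, standing on its flat side; origin in the middle of its flat underside, z up. Its two half-disc faces are parallel and upright: grip across them. 2 to 4 are present. It fits a pocket (2 to 3 mm play each side), length along the pocket's x, and then stands 16 mm above the rim.
- former_d: cream half-round former (a half disc), 30 mm thick (x) x 60 mm long (y) x 32 mm high, loose, standing on its flat side; origin in the middle of its flat underside, z up. Its two half-disc faces are parallel and upright: grip across them. 2 to 4 are present. It fits a pocket (2 to 3 mm play each side), length along the pocket's x, and then stands 16 mm above the rim.
- mixing_cup: white mixing cup 59 mm across, 50 mm tall, a bystander; origin at the middle of its underside
- tape_roll: small white tape roll lying flat, 68 mm across, 19 mm high, a bystander; origin at the middle of its underside
- green_block: small dark green sanding block 41 x 20 x 12 mm, a bystander on the bench to the left of the drawer; origin at the middle of its underside
Not all that is in view belongs to the job. What is shaped like the former_d but yellow is not meant.

How it is judged (in metres and radians):
On the way, in this order (a step that is already met when the one before it is completed fails the run):
1. the dowel, put through the release hole, presses the catch down (value of joint latch above 0.006 m and horizontal distance between dowel and release_hole below 0.012 m and z of dowel in the frame of release_hole below -0.012 m), for 0.05 s.
2. the drawer is open (value of joint drawer above 0.13 m), for 0.2 s.
3. with the drawer open, the spacer block stands on the pad and every former present is in a pocket (value of joint drawer above 0.1 m and x of spacer in the frame of pad between -0.045 and 0.045 m and y of spacer in the frame of pad between -0.038 and 0.038 m and z of spacer in the frame of pad below 0.008 m and angle between spacer's own z axis and vertical below 0.1 rad and ((horizontal distance between former_a and pocket_1 below 0.008 m and z of former_a in the frame of pocket_1 below 0.004 m) or (horizontal distance between former_a and pocket_2 below 0.008 m and z of former_a in the frame of pocket_2 below 0.004 m) or (horizontal distance between former_a and pocket_3 below 0.008 m and z of former_a in the frame of pocket_3 below 0.004 m) or (horizontal distance between former_a and pocket_4 below 0.008 m and z of former_a in the frame of pocket_4 below 0.004 m)) and angle between each of former_a, former_b, former_c, former_d's own z axis and vertical below 0.12 rad and ((horizontal distance between former_b and pocket_1 below 0.008 m and z of former_b in the frame of pocket_1 below 0.004 m) or (horizontal distance between former_b and pocket_2 below 0.008 m and z of former_b in the frame of pocket_2 below 0.004 m) or (horizontal distance between former_b and pocket_3 below 0.008 m and z of former_b in the frame of pocket_3 below 0.004 m) or (horizontal distance between former_b and pocket_4 below 0.008 m and z of former_b in the frame of pocket_4 below 0.004 m)) and ((horizontal distance between former_c and pocket_1 below 0.008 m and z of former_c in the frame of pocket_1 below 0.004 m) or (horizontal distance between former_c and pocket_2 below 0.008 m and z of former_c in the frame of pocket_2 below 0.004 m) or (horizontal distance between former_c and pocket_3 below 0.008 m and z of former_c in the frame of pocket_3 below 0.004 m) or (horizontal distance between former_c and pocket_4 below 0.008 m and z of former_c in the frame of pocket_4 below 0.004 m)) and ((horizontal distance between former_d and pocket_1 below 0.008 m and z of former_d in the frame of pocket_1 below 0.004 m) or (horizontal distance between former_d and pocket_2 below 0.008 m and z of former_d in the frame of pocket_2 below 0.004 m) or (horizontal distance between former_d and pocket_3 below 0.008 m and z of former_d in the frame of pocket_3 below 0.004 m) or (horizontal distance between former_d and pocket_4 below 0.008 m and z of former_d in the frame of pocket_4 below 0.004 m))), for 0.2 s.
At the end, for the whole second after the job is handed in: Drawer shut and caught (under 6 mm out); each former upright in a pocket (within 8 mm of its middle, under 4 mm above its floor); spacer upright on the pad (middle within 45 x 38 mm of the pad's middle); dowel upright in its stand, under 5 mm short of home; all at rest (value of joint drawer below 0.006 m and ((horizontal distance between former_a and pocket_1 below 0.008 m and z of former_a in the frame of pocket_1 below 0.004 m) or (horizontal distance between former_a and pocket_2 below 0.008 m and z of former_a in the frame of pocket_2 below 0.004 m) or (horizontal distance between former_a and pocket_3 below 0.008 m and z of former_a in the frame of pocket_3 below 0.004 m) or (horizontal distance between former_a and pocket_4 below 0.008 m and z of former_a in the frame of pocket_4 below 0.004 m)) and angle between each of former_a, former_b, former_c, former_d, dowel's own z axis and vertical below 0.12 rad and ((horizontal distance between former_b and pocket_1 below 0.008 m and z of former_b in the frame of pocket_1 below 0.004 m) or (horizontal distance between former_b and pocket_2 below 0.008 m and z of former_b in the frame of pocket_2 below 0.004 m) or (horizontal distance between former_b and pocket_3 below 0.008 m and z of former_b in the frame of pocket_3 below 0.004 m) or (horizontal distance between former_b and pocket_4 below 0.008 m and z of former_b in the frame of pocket_4 below 0.004 m)) and ((horizontal distance between former_c and pocket_1 below 0.008 m and z of former_c in the frame of pocket_1 below 0.004 m) or (horizontal distance between former_c and pocket_2 below 0.008 m and z of former_c in the frame of pocket_2 below 0.004 m) or (horizontal distance between former_c and pocket_3 below 0.008 m and z of former_c in the frame of pocket_3 below 0.004 m) or (horizontal distance between former_c and pocket_4 below 0.008 m and z of former_c in the frame of pocket_4 below 0.004 m)) and ((horizontal distance between former_d and pocket_1 below 0.008 m and z of former_d in the frame of pocket_1 below 0.004 m) or (horizontal distance between former_d and pocket_2 below 0.008 m and z of former_d in the frame of pocket_2 below 0.004 m) or (horizontal distance between former_d and pocket_3 below 0.008 m and z of former_d in the frame of pocket_3 below 0.004 m) or (horizontal distance between former_d and pocket_4 below 0.008 m and z of former_d in the frame of pocket_4 below 0.004 m)) and x of spacer in the frame of pad between -0.045 and 0.045 m and y of spacer in the frame of pad between -0.038 and 0.038 m and z of spacer in the frame of pad below 0.008 m and angle between spacer's own z axis and vertical below 0.1 rad and horizontal distance between dowel and stand_hole0 below 0.006 m and z of dowel in the frame of stand_hole0 below -0.042 m and linear speed of each of former_a, former_b, former_c, former_d, spacer, dowel below 0.02 m/s); the robot touches nothing.
It fails at once if the mixing cup is moved by more than 3 cm (distance of mixing_cup from where it was at the start of the episode above 0.03 m).
It fails at once if the tape roll is moved by more than 3 cm (distance of tape_roll from where it was at the start of the episode above 0.03 m).
It fails at once if the green block is moved by more than 3 cm (distance of green_block from where it was at the start of the episode above 0.03 m).
Of former_a, former_b, former_c, former_d only 2 to 4 are there at a start; the rules pass over those that are not, and their reading is None.
At some moment in a run one of former_a, former_b, former_c, former_d may be knocked a few centimetres aside while the robot is not near it.
It also fails if it takes over 210 s, if anything falls off the work surface, if the arm or the gripper's body presses on something with over 40 N, if the wrist force passes 120 N, or if a joint passes its speed limit or range.

## Robot

A 6-joint arm with a two-finger parallel gripper is mounted at the origin on a cart in front of the work surface, level with it; the furniture and walls round the work are solid. World frame = base frame: x ahead of the robot, y to its left, z up, the work surface at z = 0. Lengths are in mm, angles in degrees, forces in N, time in s.
With the tool pointing down it reaches from about 425 to 950 mm from the base axis. Payload 3.5 kg.
Tool frame: the origin (TCP) lies midway between the tips of the shut fingers; the grasp point (between the pads) lies 19 mm behind it; y points along the fingers, z is the direction in which the jaws open and shut, and the axes are right-handed (so a half turn about y gives the same grasp; the last joint's range is limited). The gripper opens to 85 mm and grips with 20 to 120 N. Pads are 22 mm wide; open, the fingers measure 114 mm over their backs; the gripper's body (76 mm by 85 mm) begins 54 mm behind the grasp point. The pads swing forward as they close: fully open they stand 13 mm farther back than shut.
Start: joints at [-78.094, 16.404, 90.338, -0, 73.258, -8.594], TCP at [236.417, -632.229, 231.325] pointing down, gripper open.
Joint ranges: [-158.93, 158.93], [-51.34, 127.21], [12.03, 142.37], [-87.48, 267.48], [13.55, 161.25], [-162.69, 162.69]. Speed limits (degrees/s): [159.86, 159.86, 180, 180, 180, 180].

## Interface

Orientations are given as [roll, pitch, yaw] about the fixed x, y, z axes, in that order (R = Rz(yaw) Ry(pitch) Rx(roll)).
In Python, from cell import manip, imaging gives the robot as it stands.
- The arm moves only by the shell command python3 -m jog 'ROWS' [FORCE]. ROWS is JSON, a list of rows, each a list of 3 entries, a list of its own where there are three numbers: the shift along the tool's x, y, z in mm, then the turn, a rotation vector about the tool's x, y, z in rad, then the opening in per cent of the stroke, from 0 (shut) to 100 (fully open). In form: [[[x, y, z], [wx, wy, wz], hand], ...]. A call has 1 to 20 rows; each row shifts and turns the commanded pose from where the row before left it, along the tool's axes as they then stand; what a row does not reach is not made up. A row lasts 1/10 s, in which the tool goes at most 50 mm and 8.59 degrees, less where a joint would pass 70% of its speed; a pose out of reach is approached as far as the arm can. A call is refused whole if a number of a shift passes 50 or a number of a turn 0.15, either way. A call with a gripper value outside its range is refused whole. The fingers move at their own pace and stop on an object; FORCE is the grip in N (left out, the last holds). Time passes only in rows, so rows that do not move let the fingers close. It gives the time, the measured TCP pose, the force and the opening at its end, in the units of the state.
- manip.state(): the state, without advancing time (a new reading comes with each control period).
- imaging.read_camera(name): name is "scene" or "top" or "wrist"; returns a dict with "image" (420x560x3 uint8, blue, green, red), "intrinsics" (3x3 intrinsics, pixels), "camera_from_world" (4x4, takes a point from world to camera coordinates). Camera axes: x right, y up, looking along -z (the intrinsics and any distortion apply to the point x, -y, -z); pixel columns grow to the right and rows downward; lengths in mm; the calibration is good to about 2 mm. A picture is of the moment at which its call begins. There is no depth.
- manip.sign_off(): hands the job in, once; it reports no verdict.
The state is a dict: "time_s": time; "qpos": joint angles; "qvel": joint speeds; "effort": joint torques, N m; "tool_pos": TCP position; "orientation": TCP orientation; "ft_force": force on the tool from outside, world axes, zero at the start; "wrist_torque": the same for the moment, N m; "opening": opening from 0.0 (shut) to 1.0 (fully open).
Only numpy, scipy, OpenCV 4.12 (cv2) and the standard library are available. Lean on these libraries where they do the work, as an engineer would, in place of code of your own. Each camera call takes 0.05 s, during which the arm holds its last target. There are 200 camera calls.

## Working session

There is one attempt and no reset: what is moved stays moved. The work goes in short steps, Python scripts to look and compute and a shell command to move; the robot and the scene stay as the last step left them, time stands still between calls to the robot, and variables do not carry over. Pictures are saved under pics/ and viewed, about 12 in all and at most 16, crops included, and the job is handed in when it is done.

```bash
ls; mkdir -p pics; python3 - <<'E'
from cell import manip, imaging
import cv2
print(manip.state())
for n in("top","scene"):
    r=imaging.read_camera(n); cv2.imwrite(f"pics/{n}0.png",cv2.resize(r["image"],(784,588),interpolation=cv2.INTER_CUBIC)); print(n,r["intrinsics"],r["camera_from_world"],[k for k in r])
E
```

```text
pics
{'time_s': 0.0, 'qpos': array([-7.80941245e+01,  1.64544898e+01,  9.04245885e+01,  6.97280189e-04,
        7.32581143e+01, -8.59324042e+00]), 'qvel': array([-0.1269706 , -0.05953259,  0.00214948, -0.01371005, -0.00849864,
       -0.01040612]), 'effort': array([ 1.70171870e-05, -4.05984664e+01, -2.92625266e+01, -1.46999441e-04,
        5.85648901e-03,  3.24617837e-06]), 'tool_pos': array([ 236.28367951, -631.57993687,  229.91814365]), 'orientation': array([-9.01355528e+01,  2.11588704e-02, -1.59501111e+02]), 'ft_force': array([-0.06930397, -0.1666204 , -0.37255369]), 'wrist_torque': array([0.02858091, 0.05195217, 0.06130276]), 'opening': 0.999990992988889}
top [[462.89411289   0.         278.23552888]
 [  0.         462.89411289 212.80119439]
 [  0.           0.           1.        ]] [[-1.99764741e-02 -9.99699617e-01  1.41991663e-02  8.00185157e+01]
 [ 9.81955060e-01 -1.69466265e-02  1.88353581e-01 -6.01091707e+02]
 [-1.88056375e-01  1.77055837e-02  9.81998631e-01 -1.15734180e+03]
 [ 0.00000000e+00  0.00000000e+00  0.00000000e+00  1.00000000e+00]] ['image', 'intrinsics', 'camera_from_world']
scene [[495.9789998    0.         279.32720034]
 [  0.         495.9789998  212.34774957]
 [  0.           0.           1.        ]] [[-8.03286965e-01 -5.95471341e-01  1.19972472e-02  5.05612380e+02]
 [ 4.19294666e-01 -5.51090358e-01  7.21450900e-01 -2.53289121e+02]
 [-4.22991768e-01  5.84562485e-01  6.92361658e-01 -9.96560345e+02]
 [ 0.00000000e+00  0.00000000e+00  0.00000000e+00  1.00000000e+00]] ['image', 'intrinsics', 'camera_from_world']
```

View pics/top0.png

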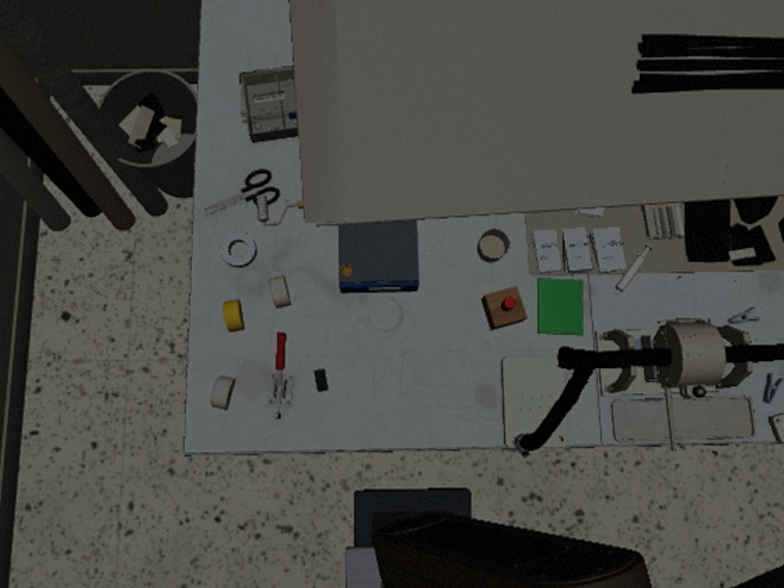

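View pics/scene0.png

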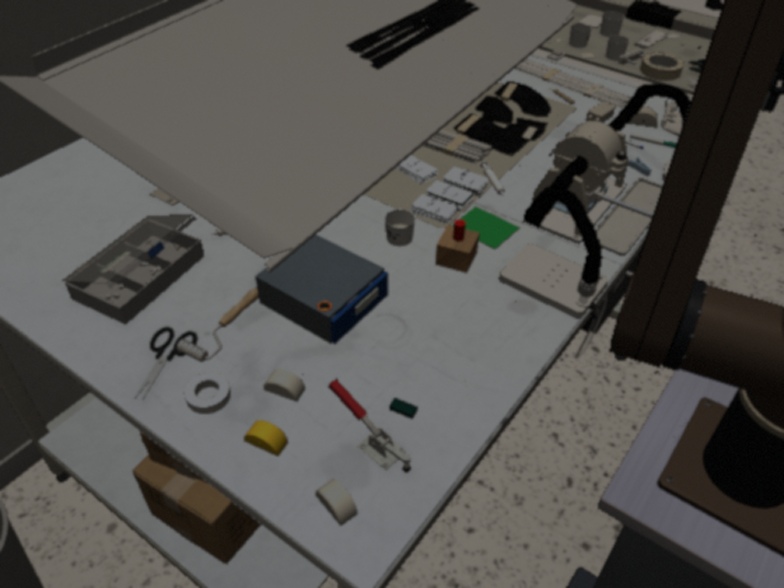

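Top view, in 784-wide pixels: cream formers at (280,291) and (223,392), with a yellow decoy at (233,315). The dowel is at (509,303), the pad at (560,306), the orange ring at (346,271), the cup at (493,246), the tape roll at (238,249) and the green block at (321,380).

```bash
cat > h.py <<'E'
import numpy as np, cv2
from cell import manip, imaging
from scipy.spatial.transform import Rotation as R
def ray(r,u,v,z):
    T=r["camera_from_world"];K=r["intrinsics"]
    d=np.linalg.inv(K)@[u,v,1]; d=T[:3,:3].T@(d*[1,-1,-1]); c=-T[:3,:3].T@T[:3,3]
    return c+d*(z-c[2])/d[2]
def proj(r,p):
    T=r["camera_from_world"];q=(T[:3,:3]@np.array(p,float)+T[:3,3])*[1,-1,-1]
    a=r["intrinsics"]@q; return a[:2]/a[2]
def crop(r,x,y,w,h,s,f,g=1.6):
    c=np.clip(r["image"][y:y+h,x:x+w].astype(float)*g,0,255).astype(np.uint8)
    cv2.imwrite(f,cv2.resize(c,(w*s,h*s),interpolation=cv2.INTER_CUBIC))
def tri(obs):
    A=[];b=[]
    for r,u,v in obs:
        T=r["camera_from_world"];P=r["intrinsics"]@np.diag([1,-1,-1])@T[:3]
        for k,t in((0,u),(1,v)): a=t*P[2]-P[k];A.append(a[:3]);b.append(-a[3])
    return np.linalg.lstsq(np.array(A),np.array(b),rcond=None)[0]
def st():
    s=manip.state(); print(s["time_s"],s["tool_pos"].round(1),s["orientation"].round(2),s["ft_force"].round(1),round(s["opening"],3),s["qpos"].round(0)); return s
E
python3 - <<'E'
from h import *
import pickle
t=imaging.read_camera("top"); s=imaging.read_camera("scene"); pickle.dump((t,s),open("c0.pkl","wb"))
crop(t,140,160,160,135,5,"pics/a.png"); crop(t,230,155,195,90,4,"pics/b.png")
s1=s["image"][160:380,150:380]
cv2.imwrite("pics/c.png",cv2.resize(np.clip(s1.astype(float)*1.5,0,255).astype(np.uint8),None,fx=3,fy=3)[:600] if 0 else cv2.resize(np.clip(s1*1.5,0,255).astype(np.uint8),(627,600)))
E
```

```text
(no output)
```

View pics/a.png

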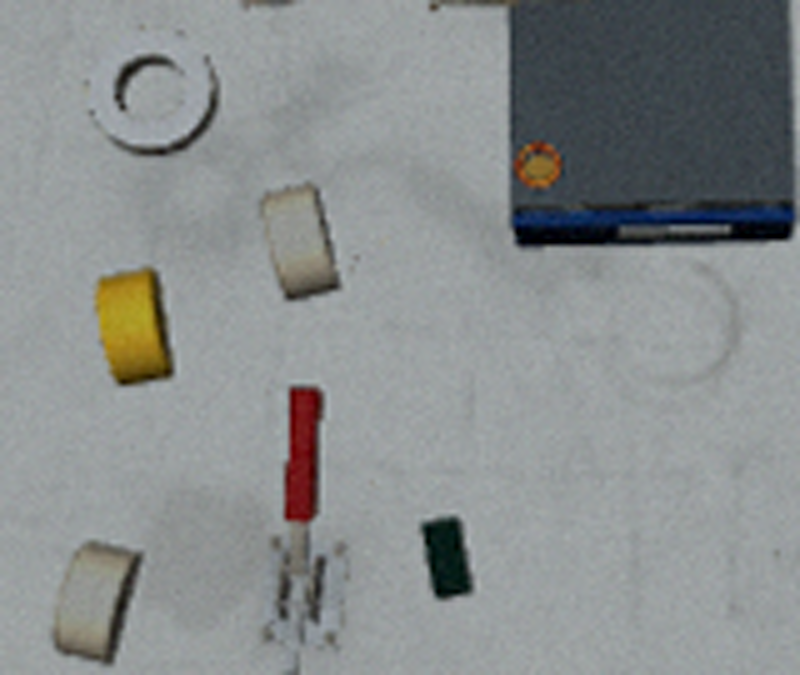

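View pics/b.png

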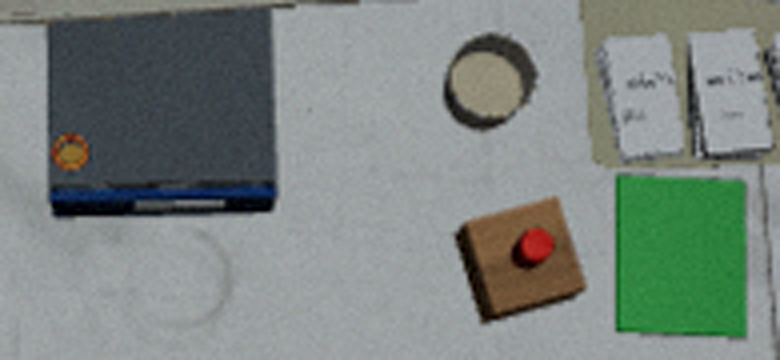

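Crop a shows formers with top-face corners near (290,240) and (95,600), the decoy at (133,325), the ring at (539,165) and the front top edge running (513,209)–(793,208). Crop b shows the handle top at (539,243), the stand top corners and the pad corners. I choose the cream formers and the red-topped dowel.

```bash
python3 - <<'E'
from h import *
import pickle
t,s=pickle.load(open("c0.pkl","rb"))
A=lambda x,y,z:ray(t,x/5+140,y/5+160,z).round(1)[:2]
B=lambda x,y,z:ray(t,x/4+230,y/4+155,z).round(1)[:2]
print("cam",-t["camera_from_world"][:3,:3].T@t["camera_from_world"][:3,3],-s["camera_from_world"][:3,:3].T@s["camera_from_world"][:3,3])
print("ring",A(539,165,65),B(71,152,65)); print("cab front L/R top",A(513,204,65),A(795,204,65),B(50,187,65),B(274,185,65), "panel top front",A(514,224,60),A(793,222,60))
print("handle top",B(539,243,88)); print("stand",[B(*p,50) for p in((458,232),(558,197),(585,290),(482,322))])
print("pad",[B(*p,4) for p in((617,175),(747,180),(745,338),(617,331))])
print("F1",[A(*p,0) for p in((290,298),(340,290))],A(289,185,32),A(262,195,0),A(317,185,0))
print("F2",[A(*p,0) for p in((55,648),(110,663),(92,542),(142,553))])
print("green",A(447,557,12),"tape",A(153,92,19),"cup",B(491,80,50))
st()
E
```

```text
cam [ 374.19802731   90.29941495 1248.58964478] [ 90.81778956 744.04428188 866.64987985]
ring [655.1 147.7] [655.1 147.9]
cab front L/R top [634.4 161.5] [631.9  13.9] [631.9 161.7] [630.7  15.3] panel top front [624.8 161.3] [623.4  15. ]
handle top [ 585.  -151.7]
stand [array([ 600.2, -106.4]), array([ 622.7, -174. ]), array([ 559.9, -188.2]), array([ 540. , -119.3])]
pad [array([ 647. , -225.9]), array([ 642. , -315.8]), array([ 532.1, -306. ]), array([ 538.5, -219. ])]
F1 [array([598.2, 287.4]), array([602.1, 260.2])] [654.1 283.6] [656.1 303.5] [661.2 273.3]
F2 [array([411.8, 409.3]), array([403.4, 380. ]), array([467.4, 391.4]), array([461.1, 364.6])]
green [455.  200.7] tape [710.5 360.6] cup [ 703.6 -133.4]
0.2 [ 236.3 -631.8  230.4] [-9.008e+01  1.000e-02 -1.595e+02] [-0.2  0.3 -0.1] 1.001 [-78.  16.  90.   0.  73.  -9.]
```

View pics/c.png

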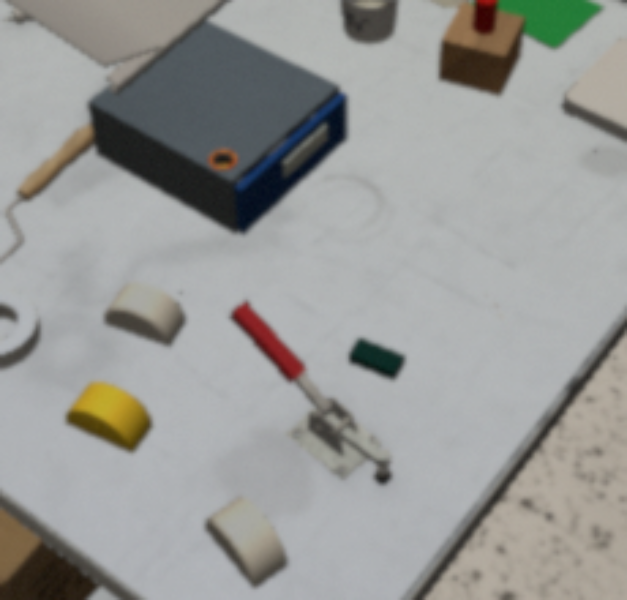

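```bash
python3 - <<'E'
from h import *
import pickle
t,s=pickle.load(open("c0.pkl","rb"))
f=1.4
for a,b in(((520,443),(588,285)),((565,357),(538,208)),((690,352),(592,150)),((620,210),(560,10)),((310,218),(270,255))):
    print(tri([(t,a[0]/f,a[1]/f),(s,b[0]/f,b[1]/f)]).round(0))
print(proj(t,[236,-632,230])*f,proj(s,[236,-632,230])*f)
for x,y in((700,200),(700,0),(700,-200)): print(proj(t,[x,y,140])*f)
# dowel from both: handle top centre
print(tri([(t,539/4+230,243/4+155),(s,458/f,224/f)]))
# former centroid tops
print("F1",tri([(t,290/5+140,240/5+160),(s,(145/627*230+150),(305/600*220+160))]))
E
```

```text
[ 332. -159.   66.]
[ 478. -237.  117.]
[ 478. -452.  132.]
[ 562. -233.  473.]
[717. 202. 180.]
[855.9311056 504.9447793] [760.47906606 106.02888554]
[315.05932769 236.24341029]
[427.81222665 234.52561107]
[539.87377242 232.81834468]
[ 588.24483857 -152.72627989   79.33507821]
F1 [625.35781989 283.80074448  25.25725778]
```

```bash
python3 -m jog '[[[0,-40,0],[0,-0.14,0],100],[[0,-40,0],[0,-0.14,0],100],[[0,0,0],[0,-0.14,0],100],[[0,0,0],[0,-0.14,0],100],[[0,0,0],[0,-0.14,0],100],[[0,0,0],[0,-0.14,0],100],[[0,0,0],[0,-0.14,0],100],[[0,0,0],[0,-0.14,0],100],[[0,0,0],[0,-0.14,0],100],[[0,0,0],[0,-0.14,0],100],[[0,0,0],[0,-0.14,0],100],[[0,0,0],[0,-0.14,0],100],[[0,0,0],[0,-0.14,0],100],[[0,0,0],[0,-0.14,0],100],[[0,0,0],[0,-0.14,0],100],[[0,0,0],[0,-0.14,0],100],[[0,0,0],[0,-0.14,0],100],[[0,0,0],[0,-0.14,0],100],[[0,0,0],[0,-0.14,0],100],[[0,0,0],[0,-0.12,0],100]]' 40
python3 -m jog '[[[29,0,39],[0,0,0],100],[[29,0,39],[0,0,0],100],[[29,0,39],[0,0,0],100],[[29,0,39],[0,0,0],100],[[29,0,39],[0,0,0],100],[[29,0,39],[0,0,0],100],[[29,0,39],[0,0,0],100],[[29,0,39],[0,0,0],100],[[27,0,39],[0,0,0],100],[[27,0,39],[0,0,0],100],[[13,20,39],[0,0,0],100],[[0,20,35],[0,0,0],100],[[0,20,0],[0,0,0],100]]'; python3 -c "
from h import *
import pickle
r=imaging.read_camera('wrist');st();pickle.dump(r,open('w.pkl','wb'));print(r['camera_from_world'].round(3),r['intrinsics'].round(1))
cv2.imwrite('pics/w1.png',np.clip(r['image']*1.3,0,255).astype('uint8'))"
```

```text
time_s: 2.2
tool_pos: [256.8, -627.1, 310.4]
orientation: [-90.4, 1.3, -2.9]
ft_force: [0.2, 0.5, 0.5]
opening: 1.006
time_s: 3.5
tool_pos: [579.3, -173.2, 240.1]
orientation: [-90.3, 1.2, -2.5]
ft_force: [-0.3, -0.4, -0.6]
opening: 0.998
3.55 [ 577.2 -174.3  235.7] [-90.24   1.6   -2.56] [-1.2 -0.  -2.2] 1.002 [ -26.    8.  100.   -1.   74. -113.]
[[ 4.30000e-02  9.99000e-01 -7.00000e-03  1.50443e+02]
 [-9.67000e-01  4.00000e-02 -2.51000e-01  6.00913e+02]
 [-2.51000e-01  1.70000e-02  9.68000e-01 -2.39974e+02]
 [ 0.00000e+00  0.00000e+00  0.00000e+00  1.00000e+00]] [[299.1   0.  276.4]
 [  0.  299.1 206.5]
 [  0.    0.    1. ]]
```

View pics/w1.png

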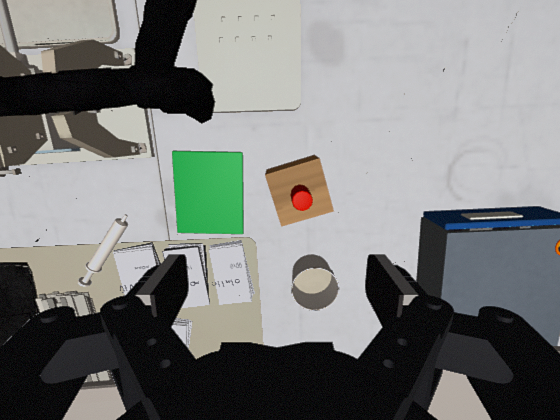

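The wrist view shows the dowel handle near (302,200), the stand, the pad at (208,193), the cup at (315,282) and the cabinet front at right with the ring at (557,247).

```bash
python3 - <<'E'
from h import *
import pickle
r=pickle.load(open("w.pkl","rb")); im=r["image"].astype(int)
b,g,d=im[...,0],im[...,1],im[...,2]
m=(d>80)&(g<d*0.4)&(b<d*.4); m[:160]=0;m[230:]=0;m[:,:270]=0;m[:,340:]=0
ys,xs=np.where(m); print(xs.min(),xs.max(),ys.min(),ys.max(),xs.mean(),ys.mean())
for y in range(ys.min(),ys.max()+1): print(y,xs[ys==y].min(),xs[ys==y].max(),d[y,302])
for u,v in((302,201),(302,200)): print(ray(r,u,v,88))
print([ray(r,*p,50)[:2].round(1) for p in((266,172),(319,157),(332,211),(281,225))])
print([ray(r,*p,4)[:2].round(1) for p in((173,151),(243,152),(243,235),(176,233))])
print("ring",ray(r,558,247,65),"panel top corner",ray(r,424,213,60))
print("cyl proj",proj(r,[585,-152,88]),proj(r,[585,-152,50]))
E
```

```text
292 312 191 210 301.858024691358 200.2006172839506
191 299 306 160
192 296 307 172
193 295 309 169
194 294 310 168
195 294 310 168
196 293 311 167
197 293 311 168
198 292 311 168
199 292 312 169
200 292 312 168
201 292 312 168
202 292 311 167
203 293 311 168
204 293 311 167
205 293 310 166
206 294 309 166
207 295 309 166
208 296 308 165
209 297 306 166
210 300 303 157
[ 586.53008333 -149.07316219   88.        ]
[ 585.48449736 -149.05082156   88.        ]
[array([ 560.7, -186. ]), array([ 546.5, -126.5]), array([ 609.1, -111.9]), array([ 623.7, -171.6])]
[array([ 535.7, -303.5]), array([ 540.7, -215.7]), array([ 650.8, -223.5]), array([ 644.3, -313.6])]
ring [657.81121161 141.67312879  65.        ] panel top corner [612.83534055 -10.61371479  60.        ]
cyl proj [299.08758811 199.65314892] [296.85625953 192.01995332]
```

```bash
cat >> h.py <<'E'
def delta(p,rpy=(-90,0,0)):
    "print shift and turn in tool axes from the measured pose to p, rpy"
    s=st(); A=R.from_euler("xyz",s["orientation"],degrees=True); B=R.from_euler("xyz",rpy,degrees=True)
    print("shift",A.inv().apply(np.array(p)-s["tool_pos"]).round(1),"shift after turn",B.inv().apply(np.array(p)-s["tool_pos"]).round(1),"turn",(A.inv()*B).as_rotvec().round(3))
E
python3 -m jog '[[[0,0,0],[0,-0.04,-0.1],70],[[0,0,0],[0,0,-0.1],60],[[0,0,0],[0,0,-0.08],60],[[0,0,0],[0,0,0],60],[[0,0,0],[0,0,0],60]]' 50
python3 -c "
from h import *
delta((585.5,-150,130),(-90,-15,0)); delta((585.5,-150,58),(-90,-15,0))"
```

```text
time_s: 4.05
tool_pos: [578.7, -178.2, 241.6]
orientation: [-90.5, -14.8, -0.4]
ft_force: [1.3, -0.4, -0.7]
opening: 0.602
4.05 [ 578.7 -178.2  241.6] [-90.52 -14.76  -0.4 ] [ 1.3 -0.4 -0.7] 0.602 [ -30.   -0.  109.    8.   59. -122.]
shift [-22.  109.3  29.3] shift after turn [-22.3 109.6  28.2] turn [ 0.011 -0.007 -0.004]
4.05 [ 578.7 -178.2  241.6] [-90.52 -14.76  -0.4 ] [ 1.3 -0.4 -0.7] 0.602 [ -30.   -0.  109.    8.   59. -122.]
shift [-40.4 179.   29.9] shift after turn [-40.9 179.1  28.2] turn [ 0.011 -0.007 -0.004]
```

```bash
python3 -m jog '[[[-18,15,15],[0.01,-0.007,-0.004],60],[[-18,15,15],[0,0,0],60],[[0,30,0],[0,0,0],60],[[0,30,0],[0,0,0],60],[[0,10,0],[0,0,0],60],[[0,0,0],[0,0,0],60],[[0,0,0],[0,0,0],60]]' 60
python3 -c "
from h import *
delta((590,-150,57),(-90,-15,0))
r=imaging.read_camera('wrist');im=r['image'];cv2.imwrite('pics/w2.png',np.clip(im*1.3,0,255).astype('uint8'))"
```

```text
time_s: 4.75
tool_pos: [571.0, -148.3, 136.3]
orientation: [-90.1, -15.1, 0.1]
ft_force: [0.2, -0.4, 0.1]
opening: 0.604
4.75 [ 571.  -148.3  136.3] [-9.007e+01 -1.510e+01  8.000e-02] [ 0.2 -0.4  0.1] 0.604 [ -27.    4.  116.    9.   47. -123.]
shift [-2.3 81.5 -1.7] shift after turn [-2.1 81.5 -1.7] turn [0.001 0.001 0.002]
```

View pics/w2.png

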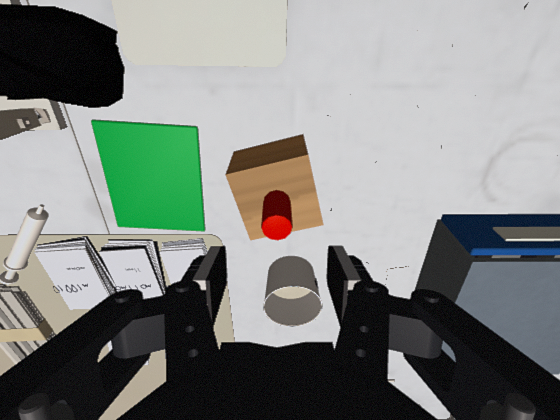

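The handle at (277,217) sits centred between the jaws (about 276), so I descend.

```bash
python3 -m jog '[[[-2,25,-1],[0,0,0],60],[[0,25,0],[0,0,0],60],[[0,20,0],[0,0,0],60],[[0,11,0],[0,0,0],60],[[0,0,0],[0,0,0],60],[[0,0,0],[0,0,0],60],[[0,0,0],[0,0,0],0],[[0,0,0],[0,0,0],0],[[0,0,0],[0,0,0],0],[[0,0,0],[0,0,0],0],[[0,0,0],[0,0,0],0],[[0,0,0],[0,0,0],0],[[0,0,0],[0,0,0],0]]' 60
python3 -c "
from h import *
delta((590,-150,57),(-90,-15,0))"
```

```text
time_s: 6.1
tool_pos: [590.0, -149.2, 57.9]
orientation: [-90.1, -15.2, 0.1]
ft_force: [-2.0, 1.0, 5.9]
opening: 0.24
6.1 [ 590.  -149.2   57.9] [-9.009e+01 -1.516e+01  8.000e-02] [-2.   1.   5.9] 0.24 [ -27.   13.  115.   11.   38. -124.]
shift [-0.3  0.9 -0.8] shift after turn [-0.3  0.9 -0.8] turn [0.001 0.001 0.003]
```

```bash
python3 -m jog '[[[2.6,-9.7,0],[0,0,0],0],[[5.2,-19.3,0],[0,0,0],0],[[5.2,-19.3,0],[0,0,0],0],[[5.2,-19.3,0],[0,0,0],0],[[2.6,-9.7,0],[0,0,0],0],[[0,0,0],[0,0,0],0],[[0,0,25],[0,0,0],0],[[5,1.3,40],[0,0,0],0],[[5,1.3,40],[0,0,0],0],[[5,1.3,40],[0,0,0],0],[[5,1.3,40],[0,0,0],0],[[5,1.3,40],[0,0,0],0],[[5,1.3,40],[0,0,0],0],[[5,1.3,25],[0,0,0],0],[[0,0,0],[0,0,0],0],[[0,0,0],[0,0,0],0]]'
python3 -c "
from h import *
import pickle
delta((660,147.5,140),(-90,-15,0))
r=imaging.read_camera('wrist');im=r['image'];s=imaging.read_camera('scene');t=imaging.read_camera('top');pickle.dump((r,s,t),open('c2.pkl','wb'))
crop(r,180,120,260,195,3,'pics/w3.png',1.2)
a=np.hstack([cv2.resize(s['image'][120:260,170:300],None,fx=3,fy=3,interpolation=2),cv2.resize(t['image'][130:270,200:335],None,fx=3,fy=3,interpolation=2)]);cv2.imwrite('pics/w3b.png',np.clip(a*1.4,0,255).astype('uint8'))"
```

```text
time_s: 7.7
tool_pos: [624.1, 141.6, 134.8]
orientation: [-90.1, -14.9, 0.2]
ft_force: [0.1, 0.4, -0.9]
opening: 0.238
7.7 [624.1 141.6 134.8] [-90.06 -14.87   0.15] [ 0.1  0.4 -0.9] 0.238 [  4.  11. 109.  -2.  46. -85.]
shift [36.1  4.2  5.8] shift after turn [36.1  4.3  5.9] turn [ 0.     0.003 -0.002]
```

View pics/w3.png

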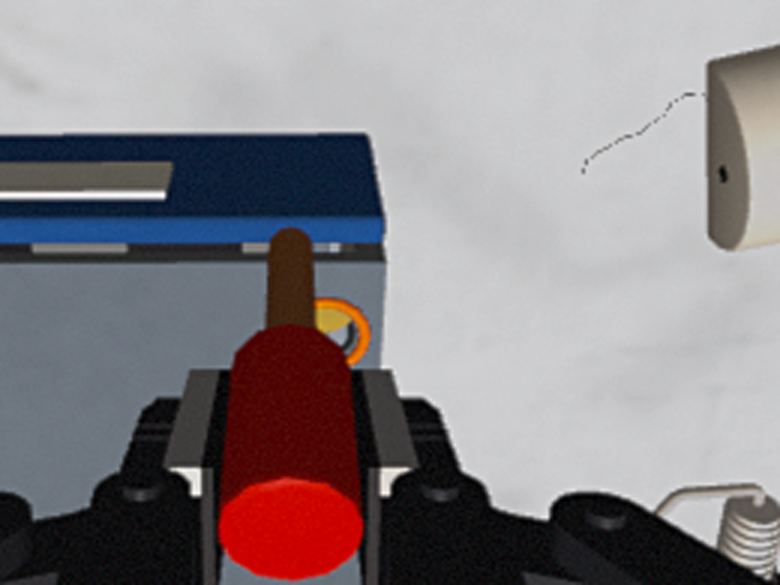

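View pics/w3b.png

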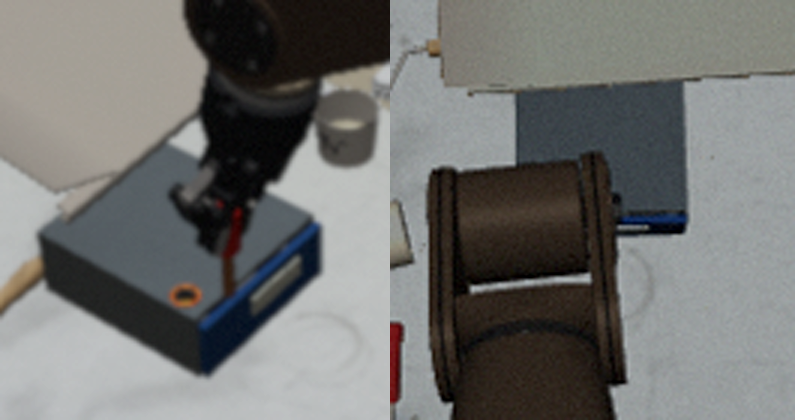

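In the wrist crop the ring centre is about (335,332) and the pin tip is at (290,228). In the scene crop the ring is at (185,295) and the tip at (228,296). The dowel hangs vertically.

```bash
python3 - <<'E'
from h import *
import pickle
r,s,t=pickle.load(open('c2.pkl','rb'))
print("ring w",ray(r,180+335/3,120+332/3,65)," s",ray(s,185/3+170,295/3+120,65))
print("ring tri",tri([(r,180+335/3,120+332/3),(s,185/3+170,295/3+120)]))
a=np.linspace(0,2*np.pi,60)
P=np.array([619.5,141,79.8])
q=np.array([proj(r,P+[5*np.cos(k),5*np.sin(k),0]) for k in a]); q=(q-[180,120])*3
print("pred tip crop w: top",q[np.argmin(q[:,1])],"x range",q[:,0].min(),q[:,0].max()," centre",(proj(r,P)-[180,120])*3)
P=np.array([619.5,141,79.8+85]); q=np.array([proj(r,P+[11*np.cos(k),11*np.sin(k),0]) for k in a]); q=(q-[180,120])*3
print("pred handle top: x",q[:,0].min(),q[:,0].max(),"y",q[:,1].min(),q[:,1].max(),"seen x 218-363 y 479-580")
print("pred tip crop s",(proj(s,[619.5,141,79.8])-[170,120])*3)
print("corner cab front left top",ray(r,180+386/3,120+262/3,65),ray(r,180+0/3,120+244/3,60),ray(r,180+384/3,120+244/3,60),ray(r,180+384/3,120+216/3,60),ray(r,180+0/3,120+219/3,60))
E
```

```text
ring w [656.20129623 152.8518459   65.        ]  s [656.04563588 149.62810141  65.        ]
ring tri [653.24756669 152.59818611  69.02451008]
pred tip crop w: top [288.35785311 215.92438541] x range 267.1321929076425 311.8641865003161  centre [289.49627506 235.69605729]
pred handle top: x 211.01400341394734 366.02070086532245 y 469.79425431343213 579.6264194751993 seen x 218-363 y 479-580
pred tip crop s [228.38849524 295.18637464]
corner cab front left top [635.0779767  164.81859679  65.        ] [633.19416351  68.53580785  60.        ] [632.8189239  164.64223027  60.        ] [624.90812394 164.19384235  60.        ] [626.10457432  69.68124858  60.        ]
```

```bash
python3 -m jog '[[[15,7,5],[0,0,0],0],[[15,7.3,5],[0,0,0],0],[[0,0,0],[0,0,0],0],[[0,0,0],[0,0,0],0],[[0,0,0],[0,0,0],0]]'
python3 -c "
from h import *
import pickle
st()
r=imaging.read_camera('wrist');s=imaging.read_camera('scene');pickle.dump((r,s),open('c3.pkl','wb'))
a=np.hstack([cv2.resize(s['image'][180:250,190:250],None,fx=7,fy=7,interpolation=2),cv2.resize(r['image'][180:278,230:284+0],None,fx=7,fy=5,interpolation=2)[:490]]);cv2.imwrite('pics/w4.png',np.clip(a*1.5,0,255).astype('uint8'))"
```

```text
time_s: 8.35
tool_pos: [657.1, 150.6, 130.3]
orientation: [-90.0, -15.0, 0.0]
ft_force: [-0.2, -0.1, -1.1]
opening: 0.237
8.35 [657.1 150.6 130.3] [-9.003e+01 -1.499e+01  2.000e-02] [-0.2 -0.1 -1.1] 0.237 [  5.  15. 104.  -2.  46. -84.]
```

View pics/w4.png

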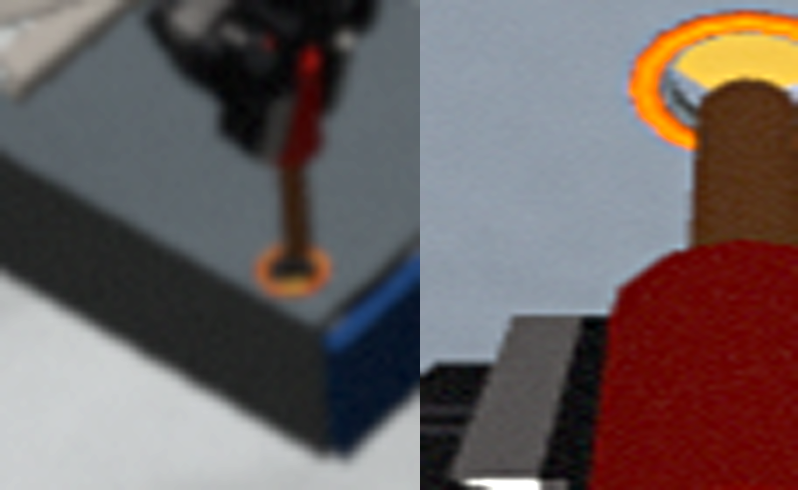

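Both views show the pin over the ring: wrist crop pin centre x 747 against ring 746, and scene x 293 against 293. I lower gently while watching force.

```bash
python3 -m jog '[[[-1,3.9,0],[0,0,0],0],[[-1,3.9,0],[0,0,0],0],[[-1,3.9,0],[0,0,0],0],[[0,0,0],[0,0,0],0],[[0,0,0],[0,0,0],0]]'
python3 -c "
from h import *
import pickle
st()
r=imaging.read_camera('wrist');s=imaging.read_camera('scene');pickle.dump((r,s),open('c3.pkl','wb'))
a=np.hstack([cv2.resize(s['image'][180:250,190:250],None,fx=7,fy=7,interpolation=2),cv2.resize(r['image'][180:278,230:284+0],None,fx=7,fy=5,interpolation=2)[:490]]);cv2.imwrite('pics/w5.png',np.clip(a*1.5,0,255).astype('uint8'))"
```

```text
time_s: 8.95
tool_pos: [657.7, 151.4, 118.0]
orientation: [-90.0, -15.0, 0.1]
ft_force: [-0.5, -0.0, -0.6]
opening: 0.235
8.95 [657.7 151.4 118. ] [-9.003e+01 -1.500e+01  7.000e-02] [-0.5 -0.  -0.6] 0.235 [  5.  16. 105.  -2.  45. -84.]
```

```bash
python3 -m jog '[[[-1,3.9,0],[0,0,0],0],[[-1,3.9,0],[0,0,0],0],[[0,0,0],[0,0,0],0],[[0,0,0],[0,0,0],0]]'; python3 -m jog '[[[-1,3.9,0],[0,0,0],0],[[-1,3.9,0],[0,0,0],0],[[0,0,0],[0,0,0],0],[[0,0,0],[0,0,0],0]]'
```

```text
time_s: 9.45
tool_pos: [657.8, 151.3, 110.0]
orientation: [-90.0, -15.0, 0.1]
ft_force: [0.4, -0.5, -0.9]
opening: 0.241
time_s: 9.85
tool_pos: [658.5, 151.4, 102.8]
orientation: [-90.0, -15.1, 0.1]
ft_force: [0.7, 0.3, 2.5]
opening: 0.237
```

```bash
python3 -m jog '[[[-1,3.8,0],[0,0,0],0],[[-0.7,2.5,0],[0,0,0],0],[[0,0,0],[0,0,0],0],[[0,0,0],[0,0,0],0],[[0,0,0],[0,0,0],0],[[0,0,0],[0,0,0],0]]'; python3 -m jog '[[[0,0,0],[0,0,0],0],[[0,0,0],[0,0,0],0],[[0,0,0],[0,0,0],0],[[0,0,0],[0,0,0],0],[[0,0,0],[0,0,0],0],[[0,0,0],[0,0,0],0],[[0,0,0],[0,0,0],0],[[0,0,0],[0,0,0],0],[[0,0,0],[0,0,0],0],[[0,0,0],[0,0,0],0]]'
python3 -c "
from h import *
r=imaging.read_camera('wrist');im=r['image'][60:360];print(r['camera_from_world'].tolist());cv2.imwrite('pics/w6.png',np.clip(im*1.3,0,255).astype('uint8'))"
```

```text
time_s: 10.45
tool_pos: [658.8, 151.4, 96.8]
orientation: [-90.0, -15.2, 0.1]
ft_force: [-0.7, -0.5, 5.3]
opening: 0.24
time_s: 11.45
tool_pos: [658.8, 151.4, 96.8]
orientation: [-90.0, -15.2, 0.1]
ft_force: [-0.8, 0.1, 5.4]
opening: 0.237
[[-0.0014392148699583637, 0.9999981563325764, -0.0012712167429749853, -149.7581278100192], [-0.857773682560449, -0.0018879601245563396, -0.5140240705582335, 588.4854452594508], [-0.5140255228753196, 0.00035062518109014144, 0.8577748182913382, 100.03922663765266], [0.0, 0.0, 0.0, 1.0]]
```

View pics/w6.png

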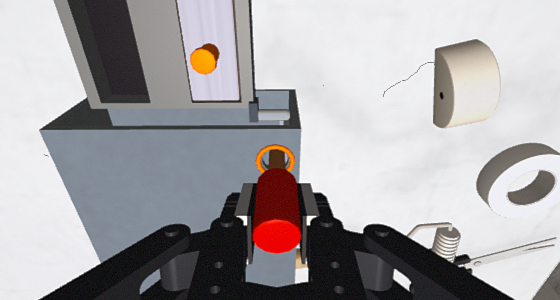

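The drawer is out, and the orange stud of the spacer is visible at crop (203,60). Returning the dowel.

```bash
python3 -m jog '[[[2.7,-10.1,0],[0,0,0],0],[[2.7,-10.1,0],[0,0,0],0],[[2.7,-10.1,0],[0,0,0],0],[[2.7,-10.1,0],[0,0,0],0],[[-4,-1,-18],[0,0,0],0],[[-8.3,-2.2,-37.6],[0,0,0],0],[[-8.3,-2.2,-37.6],[0,0,0],0],[[-8.3,-2.2,-37.6],[0,0,0],0],[[-8.3,-2.2,-37.6],[0,0,0],0],[[-8.3,-2.2,-37.6],[0,0,0],0],[[-8.3,-2.2,-37.6],[0,0,0],0],[[-8.3,-2.2,-37.6],[0,0,0],0],[[-4,-1,-19],[0,0,0],0],[[0,0,0],[0,0,0],0],[[0,0,0],[0,0,0],0],[[0,0,0],[0,0,0],0]]'
python3 -c "
from h import *
delta((590,-149.2,115),(-90,-15.1,0.1))
delta((590,-149.2,58),(-90,-15.1,0.1))
t=imaging.read_camera('scene');cv2.imwrite('pics/w7.png',np.clip(t['image'][90:240,170:400]*1.4,0,255).astype('uint8'))"
```

```text
time_s: 13.1
tool_pos: [589.9, -147.8, 137.4]
orientation: [-90.0, -15.0, 0.1]
ft_force: [0.1, 0.2, -1.0]
opening: 0.236
13.1 [ 589.9 -147.8  137.4] [-90.   -15.02   0.12] [ 0.1  0.2 -1. ] 0.236 [ -26.    6.  113.    9.   47. -122.]
shift [-5.7 21.6 -1.4] shift after turn [-5.8 21.6 -1.4] turn [-0.     0.    -0.001]
13.1 [ 589.9 -147.8  137.4] [-90.   -15.02   0.12] [ 0.1  0.2 -1. ] 0.236 [ -26.    6.  113.    9.   47. -122.]
shift [-20.5  76.7  -1.4] shift after turn [-20.6  76.7  -1.4] turn [-0.     0.    -0.001]
```

```bash
python3 -m jog '[[[-2.6,9.7,-1.4],[0,0,0],0],[[-2.6,9.7,0],[0,0,0],0],[[-1.4,5,0],[0,0,0],0],[[0,0,0],[0,0,0],0],[[0,0,0],[0,0,0],0]]';python3 -m jog '[[[-1,3.8,0],[0,0,0],0],[[-1,3.8,0],[0,0,0],0],[[-1,3.8,0],[0,0,0],0],[[0,0,0],[0,0,0],0],[[0,0,0],[0,0,0],0]]'
python3 -c "
from h import *
delta((590,-149.2,58),(-90,-15.1,0.1))"
```

```text
time_s: 13.65
tool_pos: [589.8, -150.2, 111.6]
orientation: [-90.0, -15.0, 0.1]
ft_force: [0.7, 0.9, -0.6]
opening: 0.239
time_s: 14.15
tool_pos: [589.8, -150.3, 100.1]
orientation: [-90.0, -15.0, 0.1]
ft_force: [-0.2, 0.8, -0.6]
opening: 0.242
14.15 [ 589.8 -150.3  100.1] [-9.002e+01 -1.502e+01  6.000e-02] [-0.2  0.8 -0.6] 0.242 [ -27.   10.  114.   10.   43. -123.]
shift [-10.8  40.7   1.1] shift after turn [-10.8  40.7   1.1] turn [ 0.001 -0.001 -0.001]
```

No force, so the tip is in the bore. I continue down.

```bash
python3 -m jog '[[[-2,7.5,1],[0,0,0],0],[[-2,7.5,0],[0,0,0],0],[[-2,7.5,0],[0,0,0],0],[[-2,7.5,0],[0,0,0],0],[[0,0,0],[0,0,0],0],[[0,0,0],[0,0,0],0]]';python3 -m jog '[[[-1,3.8,0],[0,0,0],0],[[-1,3.8,0],[0,0,0],0],[[-0.5,2,0],[0,0,0],0],[[0,0,0],[0,0,0],0],[[0,0,0],[0,0,0],0]]'
```

```text
time_s: 14.75
tool_pos: [589.8, -149.3, 68.8]
orientation: [-90.0, -15.0, 0.1]
ft_force: [-0.8, 0.4, -0.8]
opening: 0.239
time_s: 15.25
tool_pos: [590.1, -149.4, 59.3]
orientation: [-90.0, -15.0, 0.1]
ft_force: [0.6, -0.1, -0.7]
opening: 0.241
```

```bash
python3 -m jog '[[[-0.5,1.9,0],[0,0,0],0],[[0,0,0],[0,0,0],0],[[0,0,0],[0,0,0],0],[[0,0,0],[0,0,0],60],[[0,0,0],[0,0,0],60],[[0,0,0],[0,0,0],60],[[0,0,0],[0,0,0],60],[[0,0,0],[0,0,0],60],[[0,-15,0],[0,0,0],60],[[0,-30,0],[0,0,0],60],[[0,-35,0],[0,0,0],60],[[0,0,0],[0,0,0],60],[[0,0,0],[0,0,0],60]]'
python3 -c "
from h import *
r=imaging.read_camera('wrist')
im=r['image'].astype(int);d,g,b=im[...,2],im[...,1],im[...,0]
m=((d>70)&(g<d*0.4)&(b<d*.4)).astype('uint8')
n,l,s,c=cv2.connectedComponentsWithStats(m);print([(s[i].tolist(),c[i].round(1).tolist()) for i in range(1,n) if s[i][4]>60])
a=np.linspace(0,6.28,60)
for z in (88,50):
  q=np.array([proj(r,[585.5+11*np.cos(k),-150+11*np.sin(k),z]) for k in a]);print(z,q.min(0),q.max(0))
delta((560,20,240),(-90,0,0))"
```

```text
time_s: 16.55
tool_pos: [569.8, -149.6, 135.7]
orientation: [-90.1, -15.1, 0.1]
ft_force: [0.0, -0.2, -0.4]
opening: 0.6
[([262, 217, 30, 26, 601], [276.6, 229.4])]
88 [260.73650106 215.81400598] [292.91079741 242.14481178]
50 [263.00883297 189.27545508] [290.75809423 213.30661049]
16.6 [ 569.  -149.2  134.2] [-9.001e+01 -1.501e+01  6.000e-02] [ 0.  -0.6 -0.4] 0.602 [ -28.    4.  116.    9.   47. -123.]
shift [  18.8 -104.5  169.2] shift after turn [  -9.  -105.8  169.2] turn [0.    0.001 0.262]
```

```bash
python3 -m jog '[[[0,-35,0],[0,0,0.13],60],[[0,-35,10],[0,0,0.132],60],[[-5,-35,35],[0,0,0],60],[[-12,0,40],[0,0,0],60],[[-12,0,40],[0,0,0],60],[[-12,0,40],[0,0,0],60],[[-5,0,40],[0,0,0],60],[[0,0,20],[0,0,0],60],[[0,0,0],[0,0,0],60],[[0,0,0],[0,0,0],60],[[0,0,0],[0,0,0],60]]'
python3 -c "
from h import *
import pickle
r=imaging.read_camera('wrist');st();s=imaging.read_camera('scene');t=imaging.read_camera('top');pickle.dump((r,s,t),open('c4.pkl','wb'))
a=cv2.resize(r['image'][20:320,200:560],None,fx=2.2,fy=2,interpolation=2)
cv2.imwrite('pics/w8.png',np.clip(a*1.2,0,255).astype('uint8'))"
```

```text
time_s: 17.7
tool_pos: [509.3, 74.8, 237.0]
orientation: [-90.0, 0.1, 0.0]
ft_force: [0.1, 0.2, 0.1]
opening: 0.6
17.75 [509.4  74.6 237.3] [-9.004e+01  5.000e-02 -3.000e-02] [ 0.6  0.5 -0. ] 0.599 [ -3.  -4. 112.  -0.  72. -93.]
```

View pics/w8.png

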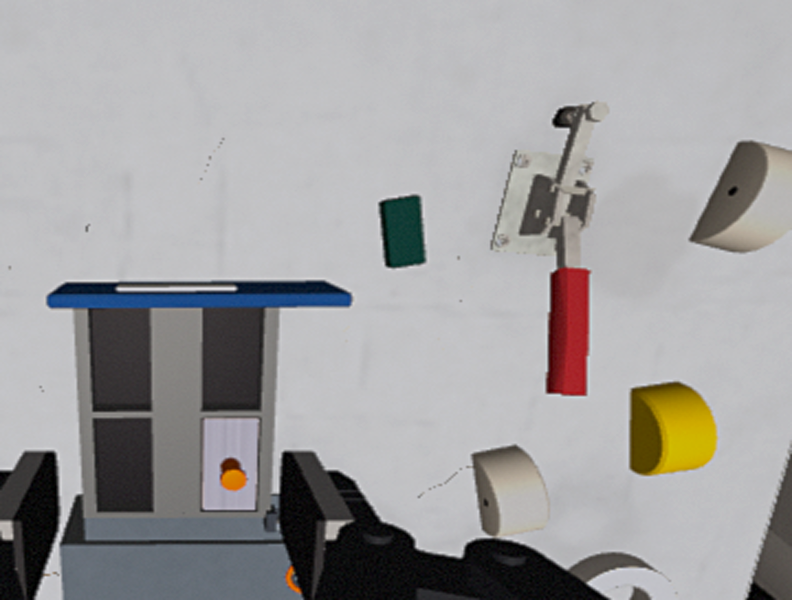

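The wrist view from above the open drawer shows the stud at (233,480), four pockets with the spacer in the rear left one, former 1 at (510,490), former 2 at (748,195) and the green block at (403,231). The decoy is at (673,428).

```bash
python3 - <<'E'
from h import *
import pickle
r,s,t=pickle.load(open('c4.pkl','rb'))
W=lambda x,y,z:ray(r,200+x/2.2,20+y/2,z)[:2].round(1)
print("stud",W(233,480,50)); 
q=lambda ps,z:(np.array([W(*p,z) for p in ps]),np.mean([W(*p,z) for p in ps],0).round(1))
print("spacer",q([(203,418),(260,417),(257,511),(202,511)],28))
print("p3",q([(93,418),(152,418),(153,513),(97,513)],26)); print("p1 rear",W(91,411,26),W(151,411,26)," p2 rear",W(203,410,26),W(264,410,26))
print("panel outer top?",W(48,296,60),W(351,296,60),"ring",W(296,578,65))
for n,a,b in(("F1",(473,457),(484,534)),("F2",(690,241),(744,144))):
    A,B=W(*a,0),W(*b,0); d=(A-B)/np.linalg.norm(A-B); 
    if d[0]<0:d=-d
    nrm=np.array([-d[1],d[0]]); print(n,A,B,np.linalg.norm(A-B),np.degrees(np.arctan2(d[1],d[0])),(A+B)/2+15*nrm)
im=t["image"];crop(t,140,190,110,60,7,"pics/t9.png",1.6)
m=cv2.inRange(cv2.cvtColor(r["image"],cv2.COLOR_BGR2HSV),(5,180,120),(20,255,255));n,l,st_,c=cv2.connectedComponentsWithStats(m)
print([(st_[i].tolist(),c[i].round(1)) for i in range(1,n) if st_[i][4]>20])
E
```

```text
stud [601.3 109.5]
spacer (array([[569.6,  93.7],
       [568.9, 126. ],
       [634. , 126.7],
       [634.1,  94.1]]), array([601.6, 110.1]))
p3 (array([[570.4,  31. ],
       [570.4,  64.7],
       [636.7,  64.9],
       [636.7,  31.4]]), array([603.6,  48. ]))
p1 rear [565.8  30. ] [565.7  64.2]  p2 rear [565.   93.7] [565.  128.4]
panel outer top? [488.6  15.4] [488.5 163. ] ring [658.8 144.3]
F1 [608. 264.] [667.4 278.6] 61.167965472132536 13.809060758781301 [634.11969455 285.86644819]
F2 [463. 368.] [406.6 385.1] 58.93530351156256 -16.86685695774375 [439.15223007 390.90472373]
[([301, 255, 11, 10, 90], array([305.6, 259.4])), ([330, 303, 6, 13, 30], array([331.9, 309.6]))]
```

```bash
python3 -m jog '[[[35,20,12],[0,0,0],50],[[35,30,12],[0,0,0],50],[[22,35,11],[0,0,0],50],[[0,40,0],[0,0,0],50],[[0,32,0],[0,0,0],50],[[0,0,0],[0,0,0],50],[[0,0,0],[0,0,0],50]]' 60
python3 -c "
from h import *
delta((601.5,109.8,30))"
```

```text
time_s: 18.55
tool_pos: [601.5, 110.0, 81.0]
orientation: [-90.0, 0.0, 0.0]
ft_force: [0.5, -0.6, 0.3]
opening: 0.5
18.55 [601.5 110.   81. ] [-9.003e+01  3.000e-02  0.000e+00] [ 0.5 -0.6  0.3] 0.5 [  1.  18. 105.  -0.  57. -89.]
shift [ 0.  51.  -0.2] shift after turn [-0.  51.  -0.2] turn [ 0.001  0.    -0.   ]
```

```bash
python3 -m jog '[[[0,20,0],[0,0,0],50],[[0,20,0],[0,0,0],50],[[0,10,0],[0,0,0],50],[[0,0,0],[0,0,0],50],[[0,0,0],[0,0,0],0],[[0,0,0],[0,0,0],0],[[0,0,0],[0,0,0],0],[[0,0,0],[0,0,0],0],[[0,0,0],[0,0,0],0],[[0,0,0],[0,0,0],0]]' 60
```

```text
time_s: 19.55
tool_pos: [602.8, 110.5, 32.9]
orientation: [-90.0, -0.2, 0.1]
ft_force: [-1.4, -1.1, 5.7]
opening: 0.103
```

```bash
python3 -m jog '[[[0,-3,0],[0,0,0],0],[[0,-5,0],[0,0,0],0],[[0,-8,0],[0,0,0],0],[[0,-15,0],[0,0,0],0],[[0,-25,0],[0,0,0],0],[[0,-24,0],[0,0,0],0],[[0,0,0],[0,0,0],0],[[0,0,0],[0,0,0],0]]'
python3 -c "
from h import *
delta((591.5,-265.5,110))
r=imaging.read_camera('wrist');a=r['image'][100:400,130:430];cv2.imwrite('pics/w10.png',np.clip(a*1.3,0,255).astype('uint8'))"
```

```text
time_s: 20.35
tool_pos: [601.0, 110.8, 111.6]
orientation: [-90.0, -0.0, 0.1]
ft_force: [-0.4, -0.2, -1.6]
opening: 0.103
20.35 [601.  110.8 111.6] [-9.003e+01 -0.000e+00  6.000e-02] [-0.4 -0.2 -1.6] 0.103 [  1.  16. 105.  -0.  60. -89.]
shift [  -9.9    1.7 -376.3] shift after turn [  -9.5    1.6 -376.3] turn [0.    0.001 0.   ]
```

View pics/w10.png

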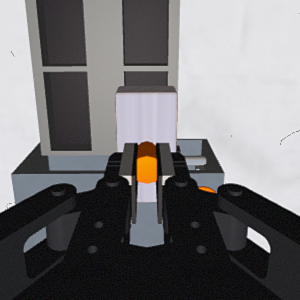

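Spacer is held level on the stud. I go high over the dowel to the pad.

```bash
python3 -m jog '[[[0,-25,0],[0,0,0],0],[[-1,-20,-20],[0,0,0],0],[[-1,0,-35],[0,0,0],0],[[-1,0,-40],[0,0,0],0],[[-1,0,-40],[0,0,0],0],[[-1,0,-40],[0,0,0],0],[[-1,0,-40],[0,0,0],0],[[-1,0,-40],[0,0,0],0],[[-1,0,-40],[0,0,0],0],[[-1,0,-40],[0,0,0],0],[[-1,0,-26],[0,0,0],0],[[0,0,-15],[0,0,0],0],[[0,25,0],[0,0,0],0],[[0,30,0],[0,0,0],0],[[0,30,0],[0,0,0],0],[[0,20,0],[0,0,0],0],[[0,10,0],[0,0,0],0],[[0,0,0],[0,0,0],0],[[0,0,0],[0,0,0],0]]'
python3 -c "
from h import *
delta((591.5,-265.5,27))"
```

```text
time_s: 22.3
tool_pos: [592.3, -265.2, 41.7]
orientation: [-90.0, -0.1, 0.1]
ft_force: [-0.9, -0.0, -0.8]
opening: 0.106
22.3 [ 592.3 -265.2   41.7] [-9.004e+01 -5.000e-02  8.000e-02] [-0.9 -0.  -0.8] 0.106 [ -33.   25.  101.   -0.   54. -123.]
shift [-0.8 14.7 -0.3] shift after turn [-0.8 14.7 -0.3] turn [0.001 0.001 0.001]
```

```bash
python3 -m jog '[[[0,6,0],[0,0,0],0],[[0,4,0],[0,0,0],0],[[0,2,0],[0,0,0],0],[[0,1,0],[0,0,0],0],[[0,0,0],[0,0,0],0],[[0,0,0],[0,0,0],0]]'; python3 -m jog '[[[0,1,0],[0,0,0],0],[[0,1,0],[0,0,0],0],[[0,0,0],[0,0,0],0],[[0,0,0],[0,0,0],0]]'
```

```text
time_s: 22.9
tool_pos: [591.9, -265.4, 28.4]
orientation: [-90.0, -0.0, 0.1]
ft_force: [-0.2, 0.2, -1.2]
opening: 0.105
time_s: 23.3
tool_pos: [592.0, -265.6, 27.0]
orientation: [-90.0, -0.0, 0.1]
ft_force: [-2.1, 0.8, 4.0]
opening: 0.107
```

```bash
python3 -m jog '[[[0,0,0],[0,0,0],40],[[0,0,0],[0,0,0],40],[[0,0,0],[0,0,0],40],[[0,0,0],[0,0,0],40],[[0,-20,0],[0,0,0],40],[[0,-40,0],[0,0,0],40],[[0,-45,0],[0,0,0],40],[[0,-25,30],[0,0,0],70],[[0,-20,45],[0,0,0],70],[[0,-20,45],[0,0,0],70],[[0,-20,45],[0,0,0],70],[[0,0,49],[0,0,0],70],[[0,0,49],[0,0,0],70],[[0,0,49],[0,0,0],70],[[0,0,49],[0,0,0],70],[[0,0,49],[0,0,0],70],[[-10,0,48],[0,0,0],70],[[-15,0,45],[0,0,0],70],[[0,0,20],[0,0,0],70],[[0,0,0],[0,0,0],70]]'
python3 -c "
from h import *
import pickle
st();r=imaging.read_camera('wrist');pickle.dump(r,open('c5.pkl','wb'));crop(r,200,40,330,240,2,'pics/w11.png',1.0)"
```

```text
time_s: 25.3
tool_pos: [565.3, 260.5, 215.8]
orientation: [-90.0, -0.0, 0.3]
ft_force: [-0.4, 0.4, -0.0]
opening: 0.7
25.3 [565.3 260.5 215.8] [-9.0e+01 -3.0e-02  3.1e-01] [-0.4  0.4 -0. ] 0.7 [ 15.  11.  99.  -0.  70. -75.]
```

View pics/w11.png

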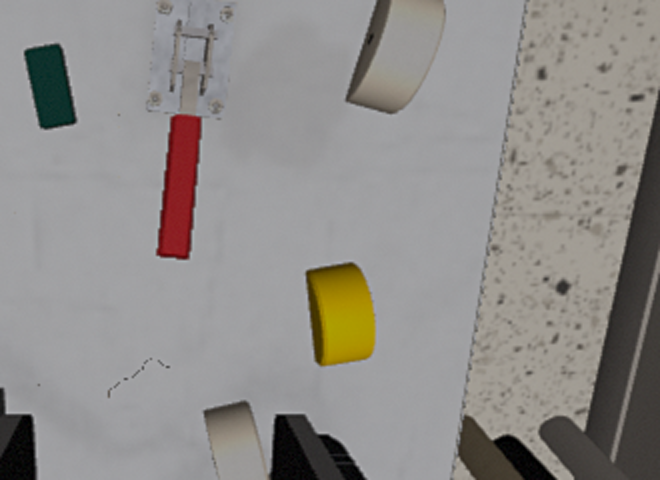

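Former 1's near end runs (205,410)–(248,402). Former 2's near end runs (347,103)–(398,112). The decoy is at (340,314).

```bash
python3 - <<'E'
from h import *
import pickle
r=pickle.load(open('c5.pkl','rb'))
W=lambda x,y,z=0:ray(r,200+x/2,40+y/2,z)[:2].round(1)
a,b=W(205,410),W(248,402);print("F1 end",a,b,np.linalg.norm(a-b),"angle",np.degrees(np.arctan2(-(b-a)[0],(b-a)[1])));d=W(218,478)-a;print("edge dir",np.degrees(np.arctan2(d[1],d[0])))
n=np.array([(b-a)[1],-(b-a)[0]]);n/=np.linalg.norm(n);print("F1 centre",(a+b)/2+30*n)
a,b=W(347,103),W(398,112);print("F2 end",a,b,np.linalg.norm(a-b),"angle",np.degrees(np.arctan2(-(b-a)[0],(b-a)[1])))
n=np.array([(b-a)[1],-(b-a)[0]]);n/=np.linalg.norm(n);print("F2 centre",(a+b)/2-30*n)
delta((632,285,120),(-90,0,13.5))
E
```

```text
F1 end [650.3 294. ] [644.5 321.5] 28.104981764804606 angle 11.909657041624474
edge dir 11.669995476470698
F1 centre [676.75422648 313.94107322]
F2 end [463.9 368.2] [468.5 397.4] 29.5601082541996 angle -8.952473334154208
F2 centre [436.56546712 387.46845381]
25.35 [565.8 258.8 215.7] [-9.005e+01 -2.000e-02  2.100e-01] [-1.   0.   0.1] 0.698 [ 15.  11.  99.  -0.  70. -75.]
shift [66.3 95.7 26. ] shift after turn [70.5 95.7 10. ] turn [ 0.001 -0.232  0.   ]
```

Former 1 has been knocked from about (632,285) to about (677,314). I move closer and look again.

```bash
python3 -m jog '[[[20,10,15],[0,-0.1,0],100],[[22,10,20],[0,-0.1,0],100],[[0,0,0],[0,0,0],100],[[0,0,0],[0,0,0],100],[[0,0,0],[0,0,0],100]]'
python3 -c "
from h import *
import pickle
st();r=imaging.read_camera('wrist');t=imaging.read_camera('top');pickle.dump((r,t),open('c6.pkl','wb'));
a=np.vstack([cv2.resize(r['image'][190:330,190:390],None,fx=3,fy=3,interpolation=2)[:400],cv2.resize(t['image'][160:210,140:240],None,fx=6,fy=4,interpolation=2)])
cv2.imwrite('pics/w12.png',np.clip(a*1.2,0,255).astype('uint8'))"
```

```text
time_s: 25.85
tool_pos: [606.2, 293.5, 196.3]
orientation: [-90.1, -0.0, 11.4]
ft_force: [-0.2, 0.7, 0.4]
opening: 1.002
25.85 [606.2 293.5 196.3] [-9.005e+01 -2.000e-02  1.140e+01] [-0.2  0.7  0.4] 1.002 [ 17.  18.  92.  -0.  70. -84.]
```

View pics/w12.png

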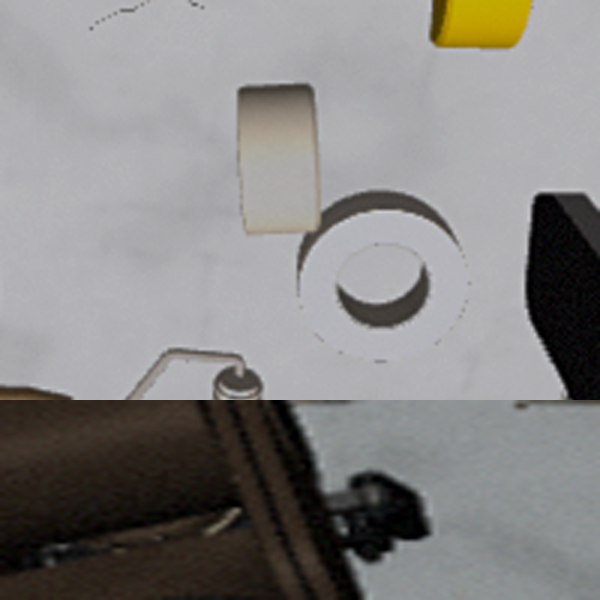

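Former 1 lies nearly aligned with the tool: corners (238,93), (313,88), (318,230), (245,233). Its far right corner is beside the tape roll at (383,275).

```bash
python3 - <<'E'
from h import *
import pickle
r,t=pickle.load(open('c6.pkl','rb'))
W=lambda x,y,z=0:ray(r,190+x/3,190+y/3,z)[:2].round(1)
P=np.array([W(*p) for p in((238,93),(313,88),(318,231),(245,233))]);print(P,P.mean(0),[np.linalg.norm(P[i]-P[i-1]).round(1) for i in range(4)])
for i,j in((0,3),(1,2)): d=P[j]-P[i];print(np.degrees(np.arctan2(d[1],d[0])))
print("tape",W(383,276,19),W(380,285,19))
a=np.radians(13);ax=np.array([np.cos(a),np.sin(a)])
c=P.mean(0)
delta((*(c-4*ax),100),(-90,0,13)); delta((*(c-4*ax),17),(-90,0,13))
E
```

```text
[[652.9 293.1]
 [644.9 321.9]
 [705.7 337.4]
 [712.6 307.8]] [679.025 315.05 ] [np.float64(61.5), np.float64(29.9), np.float64(62.7), np.float64(30.4)]
13.832827353897716
14.30201247566698
tape [710.5 363.8] [714.7 363.6]
25.95 [606.1 293.8 196.8] [-9.004e+01 -7.000e-02  1.143e+01] [0.3 0.2 0.6] 1.002 [ 17.  18.  92.  -0.  70. -84.]
shift [71.5 96.9  6.3] shift after turn [71.8 96.8  4.3] turn [ 0.001 -0.027  0.001]
25.95 [606.1 293.8 196.8] [-9.004e+01 -7.000e-02  1.143e+01] [0.3 0.2 0.6] 1.002 [ 17.  18.  92.  -0.  70. -84.]
shift [ 71.4 179.9   6.3] shift after turn [ 71.8 179.8   4.3] turn [ 0.001 -0.027  0.001]
```

```bash
python3 -m jog '[[[0,0,0],[0,-0.045,0],55],[[35,20,2],[0,0,0],55],[[35,30,1],[0,0,0],55],[[0,40,0],[0,0,0],55],[[0,30,0],[0,0,0],55],[[0,0,0],[0,0,0],55],[[0,0,0],[0,0,0],55]]' 60
python3 -c "
from h import *
delta((673,313.2,17),(-90,0,14))"
```

```text
time_s: 26.65
tool_pos: [673.2, 314.4, 76.5]
orientation: [-90.0, -0.0, 14.1]
ft_force: [-0.0, 0.4, 0.9]
opening: 0.554
26.65 [673.2 314.4  76.5] [-90.04  -0.    14.07] [-0.   0.4  0.9] 0.554 [ 17.  33.  85.  -0.  62. -87.]
shift [-0.5 59.5 -1. ] shift after turn [-0.5 59.5 -1.1] turn [0.001 0.001 0.   ]
```

```bash
python3 -m jog '[[[0,20,-1],[0,0,0],55],[[0,20,0],[0,0,0],55],[[0,12,0],[0,0,0],55],[[0,7,0],[0,0,0],55],[[0,0,0],[0,0,0],55],[[0,0,0],[0,0,0],55]]'; python3 -m jog '[[[0,0,0],[0,0,0],0],[[0,0,0],[0,0,0],0],[[0,0,0],[0,0,0],0],[[0,0,0],[0,0,0],0],[[0,0,0],[0,0,0],0],[[0,0,0],[0,0,0],0],[[0,0,0],[0,0,0],0]]' 60
```

```text
time_s: 27.25
tool_pos: [673.8, 313.8, 17.1]
orientation: [-90.0, -0.0, 14.1]
ft_force: [-0.3, 0.2, 0.1]
opening: 0.551
time_s: 27.95
tool_pos: [674.5, 314.0, 18.4]
orientation: [-90.0, -0.2, 14.1]
ft_force: [0.7, 0.1, 5.1]
opening: 0.328
```

```bash
python3 -m jog '[[[0,-10,0],[0,0,0],0],[[0,-30,0],[0,0,0],0],[[0,-40,0],[0,0,0],0],[[0,-30,0],[0,0,0],0],[[0,-20,0],[0,0.12,0],0],[[0,0,0],[0,0.125,0],0],[[-13,0,-34],[0,0,0],0],[[-13,0,-34],[0,0,0],0],[[-13,0,-34],[0,0,0],0],[[-13,0,-34],[0,0,0],0],[[-13,0,-34],[0,0,0],0],[[-12,0,-33],[0,0,0],0],[[0,0,0],[0,0,0],0],[[0,0,0],[0,0,0],0]]'
python3 - <<'E'
from h import *
import pickle
delta((597,110.5,150))
r=imaging.read_camera('wrist');pickle.dump(r,open('c7.pkl','wb'))
im=r['image'].astype(int);s=st()
# predicted corners of held former if centre is dx ahead of TCP, bottom at tcpz-17.5
for dx in(0,5,8):
    T=s['tool_pos']; print(dx,[proj(r,T+[dx+a,b,-18]).round(1).tolist() for a in(-30,30) for b in(-15,15)], proj(r,T+[dx,0,14]).round(1))
c=int(proj(r,s['tool_pos']+[-30,0,-18])[0]); print(c)
for v in range(190,330,3): print(v,im[v,c].tolist(),im[v,c-12].tolist(),im[v,c+12].tolist())
E
```

```text
time_s: 29.35
tool_pos: [596.2, 110.3, 146.7]
orientation: [-90.0, 0.0, -0.0]
ft_force: [0.4, 0.1, -0.1]
opening: 0.33
29.35 [596.2 110.3 146.7] [-9.e+01  3.e-02 -4.e-02] [ 0.4  0.1 -0.1] 0.33 [  1.  13. 104.   0.  63. -89.]
shift [ 0.8 -3.3  0.2] shift after turn [ 0.8 -3.3  0.2] turn [ 0.    -0.001 -0.001]
29.4 [596.6 111.  146.8] [-9.e+01  0.e+00  3.e-02] [ 0.6  0.1 -0.3] 0.324 [  1.  13. 104.   0.  63. -89.]
0 [[251.6, 194.3], [306.0, 194.3], [253.9, 290.7], [303.4, 290.7]] [279.2 271.3]
5 [[251.8, 203.0], [305.8, 203.0], [254.0, 298.0], [303.2, 298.0]] [279.1 280.7]
8 [[251.9, 208.2], [305.6, 208.2], [254.1, 302.3], [303.1, 302.3]] [279.1 286.3]
278
190 [48, 48, 53] [49, 48, 50] [49, 48, 51]
193 [49, 48, 51] [50, 49, 53] [47, 46, 49]
196 [58, 64, 70] [59, 66, 71] [58, 65, 70]
199 [67, 74, 80] [67, 73, 79] [66, 73, 80]
202 [77, 87, 94] [81, 90, 96] [81, 90, 96]
205 [92, 101, 109] [91, 100, 109] [92, 102, 111]
208 [99, 110, 118] [101, 111, 118] [103, 112, 121]
211 [108, 121, 129] [110, 120, 129] [110, 120, 129]
214 [116, 127, 137] [114, 126, 135] [117, 127, 137]
217 [121, 133, 141
[... 1204 characters left out ...]
162, 164] [159, 162, 164]
289 [159, 163, 164] [158, 162, 164] [159, 162, 164]
292 [155, 162, 164] [155, 162, 163] [156, 162, 164]
295 [151, 162, 163] [152, 162, 164] [151, 161, 163]
298 [146, 159, 164] [146, 159, 164] [147, 160, 164]
301 [135, 150, 160] [135, 149, 160] [134, 148, 159]
304 [104, 95, 89] [107, 99, 91] [106, 98, 91]
307 [105, 98, 90] [105, 97, 91] [105, 96, 89]
310 [107, 97, 91] [104, 97, 90] [104, 97, 89]
313 [104, 97, 90] [105, 96, 91] [103, 96, 90]
316 [105, 98, 91] [105, 98, 92] [102, 93, 86]
319 [107, 99, 91] [105, 97, 90] [103, 95, 89]
322 [106, 99, 91] [105, 97, 89] [107, 100, 92]
325 [107, 98, 91] [104, 95, 89] [103, 97, 89]
328 [105, 97, 90] [105, 98, 90] [104, 96, 89]
```

```bash
python3 - <<'E'
from h import *
import pickle
r=pickle.load(open('c7.pkl','rb'));T=np.array([596.4,110.7,146.8])
for h in(-15,-18,-22):
  for dx in(0,2,4,6):
    v=[proj(r,T+[dx+30*np.cos(a),0,h+32*np.sin(a)])[1] for a in np.linspace(0,np.pi,90)]
    print(h,dx,round(min(v),1),round(max(v),1))
E
```

```text
-15 0 195.3 303.2
-15 2 198.8 306.4
-15 4 202.4 309.7
-15 6 205.9 313.0
-18 0 194.0 299.9
-18 2 197.5 303.2
-18 4 201.0 306.4
-18 6 204.5 309.6
-22 0 192.3 295.8
-22 2 195.8 299.0
-22 4 199.2 302.1
-22 6 202.6 305.3
```

```bash
python3 -m jog '[[[3,30,0],[0,0,0],0],[[0,40,0],[0,0,0],0],[[0,25,0],[0,0,0],0],[[0,5,0],[0,0,0],0],[[0,0,0],[0,0,0],0],[[0,0,0],[0,0,0],0]]'
python3 - <<'E'
from h import *
import pickle
s=st()
r=imaging.read_camera('wrist');pickle.dump(r,open('c8.pkl','wb'))
im=r['image'].astype(int)
for y in(-8,0,8):
  c=int(proj(r,[570,110.5+y,26])[0]); print(c,[int(x) for x in im[120:240,c].mean(1)])
for p in((565,110.5,26),(568.5,110.5,26),(601.5-30,110.5,26),(571.5,110.5,30)): print(p,proj(r,p).round(1))
for v in(185,190,195,200,206): print(v,[int(x) for x in im[v,230:330].mean(1)])
print(proj(r,[569,93,26]),proj(r,[569,127,26]))
crop(r,200,130,160,110,5,'pics/w13.png',1.3)
E
```

```text
time_s: 30.0
tool_pos: [601.1, 111.3, 48.5]
orientation: [-90.0, -0.2, 0.1]
ft_force: [0.6, 0.5, -0.1]
opening: 0.33
30.0 [601.1 111.3  48.5] [-90.02  -0.2    0.11] [ 0.6  0.5 -0.1] 0.33 [  1.  20. 106.  -0.  53. -89.]
262 [60, 61, 59, 61, 62, 61, 61, 60, 59, 61, 60, 61, 62, 60, 59, 60, 60, 61, 61, 61, 61, 61, 60, 62, 62, 61, 60, 61, 61, 61, 61, 62, 60, 61, 62, 63, 63, 62, 61, 60, 63, 61, 62, 61, 63, 62, 64, 62, 64, 63, 61, 62, 63, 63, 64, 63, 52, 38, 39, 36, 40, 98, 140, 139, 138, 137, 138, 140, 106, 59, 57, 60, 58, 57, 60, 77, 78, 78, 77, 86, 93, 101, 105, 108, 113, 118, 120, 125, 128, 132, 135, 137, 140, 143, 143, 146, 149, 149, 153, 154, 156, 159, 160, 161, 163, 165, 166, 166, 168, 169, 170, 171, 173, 173, 175, 176, 176, 177, 177, 179]
276 [61, 59, 60, 60, 61, 59, 61, 60, 61, 62, 62, 61, 59, 59, 60, 61, 61, 59, 61, 60, 59, 60, 61, 62, 61, 59, 59, 60, 60, 62, 59, 61, 60, 62, 59, 62, 62, 61, 63, 61, 61, 61, 62, 62, 60, 60, 63, 62, 61, 61, 61, 61, 60, 63, 62, 61, 46, 39, 38, 34, 46, 119, 139, 139, 136, 136, 139, 140, 86, 57, 59, 59, 62, 56, 57, 76, 75, 78, 81, 85, 91, 98, 102, 107, 
[... 2536 characters left out ...]
1, 92, 83, 81, 99, 134, 132, 132, 131, 131, 131, 131, 130, 130, 130, 130, 129, 130, 157, 194, 192, 191, 191, 191, 191, 191, 191, 190, 190, 190]
206 [133, 132, 132, 132, 132, 132, 134, 132, 133, 133, 132, 134, 134, 137, 133, 50, 29, 54, 109, 122, 121, 121, 121, 120, 121, 121, 120, 121, 121, 122, 121, 121, 120, 122, 119, 120, 120, 119, 120, 120, 118, 119, 119, 119, 120, 119, 119, 118, 120, 118, 121, 119, 120, 120, 120, 120, 121, 120, 121, 120, 122, 122, 122, 121, 122, 123, 120, 122, 119, 122, 121, 122, 120, 104, 97, 103, 131, 132, 131, 131, 131, 131, 131, 130, 130, 130, 128, 133, 169, 192, 192, 190, 191, 191, 191, 190, 189, 189, 188, 188]
[245.14678332 187.77737483] [305.47287379 187.92867242]
```

Profile shows the bar edge at v 188 (pocket front x≈569) and the former's near end at v 195. Its centre is within 0.5 mm in x and about 0.8 mm off in y. I lower it.

```bash
python3 -m jog '[[[0,3,-0.8],[0,0,0],0],[[0,4,0],[0,0,0],0],[[0,4,0],[0,0,0],0],[[0,4,0],[0,0,0],0],[[0,0,0],[0,0,0],0],[[0,0,0],[0,0,0],0]]';python3 -m jog '[[[0,2.5,0],[0,0,0],0],[[0,2.5,0],[0,0,0],0],[[0,1,0],[0,0,0],0],[[0,0,0],[0,0,0],0],[[0,0,0],[0,0,0],0]]'
```

```text
time_s: 30.65
tool_pos: [599.6, 109.8, 31.7]
orientation: [-90.0, 0.0, 0.0]
ft_force: [0.5, -0.2, -0.6]
opening: 0.332
time_s: 31.15
tool_pos: [600.7, 109.9, 28.3]
orientation: [-90.0, -0.1, 0.1]
ft_force: [-2.9, -0.5, 8.3]
opening: 0.335
```

```bash
python3 -m jog '[[[0,0,0],[0,0,0],50],[[0,0,0],[0,0,0],50],[[0,0,0],[0,0,0],50],[[0,0,0],[0,0,0],50],[[0,-15,0],[0,0,0],50],[[0,-35,0],[0,0,0],50],[[0,-40,0],[0,0,0],50],[[0,-35,0],[0,0,0],75],[[-20,0,35],[0,0,0],75],[[-20,0,35],[0,0,0],75],[[-20,0,35],[0,0,0],75],[[-21,0,35],[0,0,0],75],[[-21,0,35],[0,0,0],75],[[-21,0,35],[0,0,0],75],[[-20,0,35],[0,0,0],75],[[-20,0,33],[0,0,0],75],[[0,0,0],[0,0.14,0],75],[[0,0,0],[0,0.148,0],75],[[0,0,0],[0,0,0],75],[[0,0,0],[0,0,0],75]]' 60
python3 - <<'E'
from h import *
delta((437,388,17),(-90,0,-16.5))
r=imaging.read_camera('wrist');t=imaging.read_camera('top');im=r['image']
hsv=cv2.cvtColor(im,cv2.COLOR_BGR2HSV);rows=[]
for p in((437,388,32),(409,396,0),(465.8,379.5,0)): print(p,proj(r,p).round(1))
b=im.astype(int); m=((b[...,2]-b[...,0]>9)&(b[...,2]>60)).astype('uint8'); m=cv2.morphologyEx(m,cv2.MORPH_OPEN,np.ones((3,3)))
n,l,s,c=cv2.connectedComponentsWithStats(m)
for i in range(1,n):
    if s[i][4]>300: 
        rc=cv2.minAreaRect(np.argwhere(l==i)[:,::-1].astype(np.float32)); print(s[i],c[i].round(1),np.round(rc[0],1),np.round(rc[1],1),rc[2],[ray(r,*p,10)[:2].round(1) for p in cv2.boxPoints(rc)])
E
```

```text
time_s: 33.15
tool_pos: [436.6, 387.8, 151.6]
orientation: [-90.0, -0.1, -16.3]
ft_force: [0.1, 0.7, 0.7]
opening: 0.751
33.15 [436.6 387.8 151.6] [-8.998e+01 -7.000e-02 -1.627e+01] [0.1 0.7 0.7] 0.751 [ 32.  10. 107.  -0.  63. -42.]
shift [1.000e-01 1.346e+02 3.000e-01] shift after turn [  0.3 134.6   0.3] turn [-0.     0.004  0.001]
(437, 388, 32) [277.1 200. ]
(409, 396, 0) [276.9 163. ]
(465.8, 379.5, 0) [276.9 220.2]
[  172     0   345   331 52727] [389.6 110.7] [344. 165.] [330. 344.] 90.0 [array([254.4, 350.7]), array([333.9, 623.4]), array([661.6, 601. ]), array([554. , 231.5])]
[   0   70  108   80 5539] [ 41.4 107.6] [ 53.5 109.5] [ 79. 107.] 90.0 [array([262. , 186.5]), array([288.2, 276.4]), array([350.6, 247.2]), array([322.5, 150.9])]
[260 164  33  25 733] [275.4 175.8] [275.5 175.8] [23.3 32.5] 86.18592071533203 [array([404.8, 378.9]), array([411.5, 409.1]), array([433.6, 404.6]), array([426.8, 373.7])]
[ 476  269   84  103 1924] [525.1 322.1] [522.9 316.3] [130.2  23.6] 49.9697380065918 [array([577.6, 561.3]), array([565.2, 581.2]), array([719.9, 662.3]), array([736.4, 641.6])]
[ 277  296   46   49 1448] [297.5 321.8] [297.8 323.1] [52.8 33.5] 63.43495178222656 [array([556.6, 346.3]), array([547.9, 382.5]), array([613.6, 392.6]), array([623.9, 354.6])]
```

Former 2's near end is seen at (275,164), predicted at (277,163), so the pose is confirmed.

```bash
python3 -m jog '[[[0,40,0],[0,0,0],60],[[0,40,0],[0,0,0],60],[[0,30,0],[0,0,0],60],[[0,15,0],[0,0,0],60],[[0,9.5,0],[0,0,0],60],[[0,0,0],[0,0,0],60],[[0,0,0],[0,0,0],60],[[0,0,0],[0,0,0],0],[[0,0,0],[0,0,0],0],[[0,0,0],[0,0,0],0],[[0,0,0],[0,0,0],0],[[0,0,0],[0,0,0],0],[[0,0,0],[0,0,0],0],[[0,0,0],[0,0,0],0]]' 60
```

```text
time_s: 34.65
tool_pos: [437.9, 388.6, 18.5]
orientation: [-89.9, -0.2, -16.4]
ft_force: [-0.3, -0.7, 6.3]
opening: 0.33
```

```bash
python3 -m jog '[[[0,-10,0],[0,0,0],0],[[0,-30,0],[0,0,0],0],[[0,-40,0],[0,0,0],0],[[0,-40,0],[0,0,0],0],[[0,-10,0],[0,-0.14,0],0],[[0,0,0],[0,-0.146,0],0],[[11,0,-34],[0,0,0],0],[[12,0,-35],[0,0,0],0],[[12,0,-35],[0,0,0],0],[[12,0,-35],[0,0,0],0],[[12,0,-35],[0,0,0],0],[[12,0,-35],[0,0,0],0],[[12,0,-35],[0,0,0],0],[[11,0,-34],[0,0,0],0],[[0,30,0],[0,0,0],0],[[0,30,0],[0,0,0],0],[[0,20,0],[0,0,0],0],[[0,0,0],[0,0,0],0],[[0,0,0],[0,0,0],0]]'
python3 - <<'E'
from h import *
import pickle
delta((532.2,109.8,48.5))
r=imaging.read_camera('wrist');t=imaging.read_camera('top');pickle.dump((r,t),open('c9.pkl','wb'))
E
```

```text
time_s: 36.55
tool_pos: [530.0, 109.7, 66.7]
orientation: [-90.0, 0.0, -0.1]
ft_force: [0.0, 0.2, -1.1]
opening: 0.331
36.55 [530.  109.7  66.7] [-9.003e+01  1.000e-02 -6.000e-02] [ 0.   0.2 -1.1] 0.331 [  1.  11. 116.  -0.  53. -89.]
shift [ 2.2 18.2  0.1] shift after turn [ 2.2 18.2  0.1] turn [ 0.    -0.001 -0.   ]
```

```bash
python3 -m jog '[[[2,10,0],[0,0,0],0],[[0,8,0],[0,0,0],0],[[0,0,0],[0,0,0],0],[[0,0,0],[0,0,0],0]]'
python3 - <<'E'
from h import *
import pickle
s=st()
r=imaging.read_camera('wrist');im=r['image'].astype(int)
c=int(proj(r,[502,109.8,30])[0]);print(c,"v150-230",[int(x) for x in im[140:230,c].mean(1)])
for p in((493,109.8,60),(499,109.8,26),(502,109.8,32),(502,109.8,10)): print(p,proj(r,p).round(1))
for v in(192,196,200,206): print(v,[int(x) for x in im[v,235:320].mean(1)])
print(proj(r,[505,92.8,26]),proj(r,[505,126.8,26]))
crop(r,190,130,180,130,4,'pics/w14.png',1.3)
E
```

```text
time_s: 37.05
tool_pos: [531.8, 109.6, 48.0]
orientation: [-90.0, 0.0, -0.1]
ft_force: [0.1, 0.1, -0.4]
opening: 0.332
37.05 [531.8 109.6  48. ] [-9.003e+01  4.000e-02 -5.000e-02] [ 0.1  0.1 -0.4] 0.332 [  1.  13. 116.  -0.  51. -89.]
277 v150-230 [173, 174, 174, 174, 173, 172, 173, 172, 173, 172, 173, 172, 172, 172, 172, 172, 173, 173, 175, 178, 153, 55, 17, 26, 26, 26, 26, 27, 25, 22, 23, 24, 22, 24, 21, 34, 55, 61, 65, 69, 72, 73, 70, 71, 73, 71, 68, 72, 73, 68, 66, 67, 49, 64, 65, 68, 70, 75, 81, 87, 91, 94, 99, 102, 106, 109, 113, 115, 120, 123, 126, 127, 129, 131, 134, 134, 137, 139, 139, 142, 143, 144, 146, 146, 147, 151, 151, 153, 153, 154]
(493, 109.8, 60) [278.  189.6]
(499, 109.8, 26) [277.8 186.9]
(502, 109.8, 32) [277.8 194.6]
(502, 109.8, 10) [277.7 186.3]
192 [81, 83, 82, 83, 82, 80, 81, 81, 82, 81, 80, 60, 35, 35, 43, 40, 42, 42, 43, 40, 44, 42, 44, 42, 40, 42, 42, 43, 43, 42, 39, 43, 39, 40, 41, 42, 46, 50, 49, 50, 51, 50, 49, 50, 47, 49, 47, 54, 51, 53, 51, 50, 51, 52, 51, 52, 49, 52, 55, 56, 54, 54, 56, 55, 51, 39, 39, 40, 39, 34, 32, 47, 101, 119, 119, 119, 118, 1
[... 557 characters left out ...]
91, 90, 88, 92, 90, 90, 91, 90, 91, 91, 90, 90, 91, 92, 91, 90, 90, 91, 91, 90, 94, 92, 93, 94, 93, 93, 94, 93, 94, 94, 95, 95, 94, 85, 80, 75, 37, 30, 71, 119, 118, 115, 115, 116, 115, 115, 114, 114, 114, 115, 113, 114]
206 [116, 117, 119, 118, 117, 117, 118, 117, 118, 120, 115, 90, 106, 111, 113, 112, 112, 111, 112, 112, 112, 112, 111, 113, 113, 112, 114, 114, 114, 114, 113, 113, 112, 114, 114, 112, 112, 113, 112, 114, 113, 113, 113, 113, 112, 114, 113, 114, 114, 112, 115, 114, 113, 113, 115, 116, 116, 114, 116, 115, 116, 116, 115, 115, 117, 116, 111, 97, 97, 90, 37, 68, 118, 117, 113, 115, 115, 115, 114, 114, 114, 114, 113, 112, 111]
[247.82159385 197.3017095 ] [307.75804105 197.29141742]
```

```bash
python3 -m jog '[[[1,3,0.5],[0,0,0],0],[[0,4,0],[0,0,0],0],[[0,4,0],[0,0,0],0],[[0,4,0],[0,0,0],0],[[0,0,0],[0,0,0],0],[[0,0,0],[0,0,0],0]]';python3 -m jog '[[[0,2.5,0],[0,0,0],0],[[0,1.5,0],[0,0,0],0],[[0,1,0],[0,0,0],0],[[0,0,0],[0,0,0],0],[[0,0,0],[0,0,0],0]]'
```

```text
time_s: 37.7
tool_pos: [533.1, 110.1, 33.3]
orientation: [-90.0, -0.0, -0.1]
ft_force: [0.8, 0.7, -0.8]
opening: 0.332
time_s: 38.2
tool_pos: [533.3, 110.1, 28.5]
orientation: [-90.0, -0.0, -0.1]
ft_force: [0.7, -0.8, -0.4]
opening: 0.332
```

```bash
python3 -m jog '[[[0,0.8,0],[0,0,0],0],[[0,0,0],[0,0,0],50],[[0,0,0],[0,0,0],50],[[0,0,0],[0,0,0],50],[[0,0,0],[0,0,0],50],[[0,-15,0],[0,0,0],50],[[0,-35,0],[0,0,0],50],[[0,-40,0],[0,0,0],50],[[-30,-30,-12],[0,0,0],20],[[-40,0,-14],[0,0,0],0],[[-20,0,-5],[0,0,0],0],[[0,0,0],[0,0,0],0],[[0,0,0],[0,0,0],0]]'
python3 - <<'E'
from h import *
import pickle
delta((444,79,42))
r=imaging.read_camera('wrist');s=imaging.read_camera('scene');t=imaging.read_camera('top');pickle.dump((r,s,t),open('c10.pkl','wb'))
z=lambda im,x,y,w,h,W,H:cv2.resize(im[y:y+h,x:x+w],(W,H),interpolation=2)
a=np.hstack([z(r['image'],150,90,280,300,420,450),z(s['image'],285,130,95,75,380,450)])
b=np.hstack([z(t['image'],140,150,200,150,400,150*400//200//2)]) if 0 else z(t['image'],130,150,300,56,800,150)
cv2.imwrite('pics/w15.png',np.clip(np.vstack([a,b])*1.3,0,255).astype('uint8'))
E
```

```text
time_s: 39.5
tool_pos: [443.8, 79.2, 148.8]
orientation: [-90.0, -0.2, -0.1]
ft_force: [0.2, 0.4, 0.3]
opening: 0.0
39.5 [443.8  79.2 148.8] [-9.003e+01 -1.800e-01 -8.000e-02] [0.2 0.4 0.3] 0.0 [ -3.  -8. 125.  -0.  63. -93.]
shift [-1.000e-01  1.068e+02 -2.000e-01] shift after turn [  0.2 106.8  -0.2] turn [ 0.    -0.001  0.003]
```

View pics/w15.png

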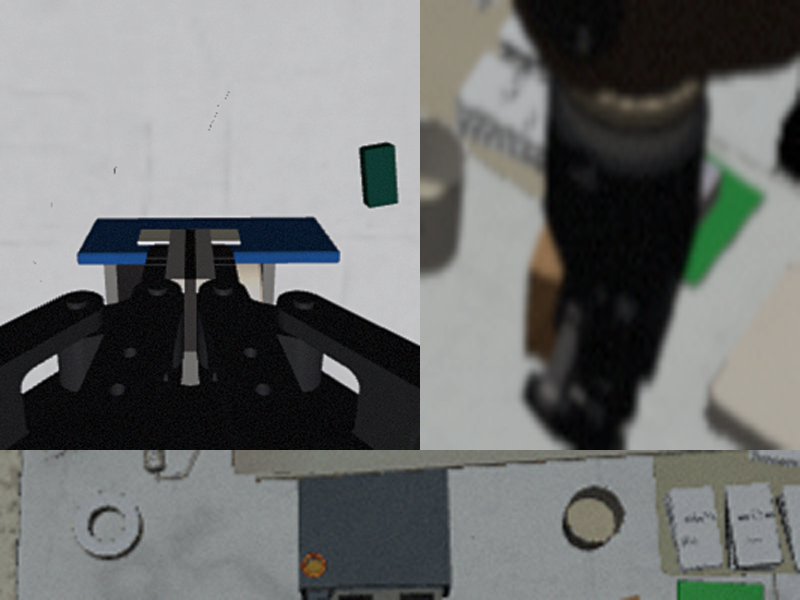

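The last view shows the closed fingers ahead of the panel, with the tape, cup and green block unmoved. The arm hides the formers, so I check those numerically from above.

```bash
python3 -m jog '[[[30,-40,-10],[0,0,0],60],[[35,-40,-20],[0,0,0],60],[[0,-10,-25],[0,0,0],60],[[0,0,-25],[0,0,0],60],[[0,0,0],[0,0,0],60],[[0,0,0],[0,0,0],60],[[0,0,0],[0,0,0],60]]'
python3 - <<'E'
from h import *
s=st();r=imaging.read_camera('wrist');im=r['image'].astype(int)
for nm,cx,cy in(("p4",602,109.7),("p2",532,109.5)):
    for z in(10,20): print(nm,"z",z,"pred ends",[proj(r,[cx+d,cy,z]).round(1).tolist() for d in(-30,30)])
    a=np.linspace(0,np.pi,90); v=[proj(r,[cx+30*np.cos(k),cy,10+32*np.sin(k)])[1] for k in a]; print("pred v",min(v),max(v))
u=int(proj(r,[567,110,30])[0]);print(u,list(zip(range(140,330,2),[int(x) for x in im[140:330:2,u].mean(1)])))
for cx in(602,532):
  p=proj(r,[cx,110,42]);v=int(p[1]);print(cx,"top row",v,p.round(1),"pred edges",[proj(r,[cx,109.5+e,42])[0].round(1) for e in(-17,-15,15,17)],[int(x) for x in im[v,int(p[0])-35:int(p[0])+35].mean(1)])
E
```

```text
time_s: 40.35
tool_pos: [503.2, 2.5, 231.5]
orientation: [-90.0, 0.1, -0.0]
ft_force: [0.4, 0.1, 0.4]
opening: 0.6
40.35 [503.2   2.5 231.5] [-8.999e+01  5.000e-02 -3.000e-02] [0.4 0.1 0.4] 0.6 [ -11.   -6.  114.    0.   72. -101.]
p4 z 10 pred ends [[359.7, 231.8], [356.3, 273.6]]
p4 z 20 pred ends [[361.8, 234.6], [358.3, 277.3]]
pred v 231.81241311414348 276.7843221180058
p2 z 10 pred ends [[363.8, 178.4], [360.1, 224.5]]
p2 z 20 pred ends [[366.1, 179.9], [362.2, 227.1]]
pred v 178.4403821877379 226.02211085223163
364 [(140, 157), (142, 158), (144, 158), (146, 158), (148, 158), (150, 158), (152, 157), (154, 158), (156, 159), (158, 157), (160, 157), (162, 157), (164, 163), (166, 62), (168, 56), (170, 178), (172, 31), (174, 59), (176, 65), (178, 66), (180, 46), (182, 78), (184, 95), (186, 110), (188, 119), (190, 128), (192, 135), (194, 139), (196, 142), (198, 146), (200, 147), (202, 149), (204, 147), (206, 150), (208, 149), (210, 149), (212, 149), (214, 150), (216, 148), (218, 149), (220, 147), (222, 146), (224, 142), (226, 134), (228, 37), (230, 27), (232, 94), (234, 84), (236, 80
[... 671 characters left out ...]
2, 47, 45, 44, 47, 43, 43, 45, 46, 43, 14, 7, 7, 18, 17, 10, 11, 9, 5, 40, 110, 155, 152, 151, 149, 150, 149, 149, 149, 149, 148, 150, 144, 110, 89, 88, 90, 116, 153, 153, 150, 150, 148, 147, 147, 148, 147, 148, 148, 148, 150, 150, 149, 149, 149, 149, 147]
532 top row 209 [369.9 209.1] pred edges [np.float64(354.8), np.float64(356.5), np.float64(382.5), np.float64(384.2)] [98, 97, 97, 97, 95, 96, 97, 97, 97, 96, 98, 95, 97, 97, 97, 97, 94, 72, 63, 69, 75, 77, 101, 153, 153, 151, 150, 149, 149, 150, 149, 150, 149, 150, 150, 150, 149, 150, 149, 151, 149, 150, 148, 149, 149, 150, 150, 130, 92, 88, 88, 105, 158, 160, 156, 156, 156, 157, 156, 155, 155, 155, 156, 156, 156, 156, 156, 156, 157, 157]
```

Both formers sit where predicted: p2 spans v 181–227 against predicted 178–226, and p4 starts at about v 236. Now I shut the drawer.

```bash
python3 -m jog '[[[-30,0,38],[0,0,0],0],[[-29,0,38],[0,0,0],0],[[0,40,0],[0,0,0],0],[[0,45,0],[0,0,0],0],[[0,45,0],[0,0,0],0],[[0,40,0],[0,0,0],0],[[0,20,0],[0,0,0],0],[[0,0,0],[0,0,0],0],[[0,0,0],[0,0,0],0]]' 40
python3 -c "
from h import *
delta((460,79,42))"
```

```text
time_s: 41.3
tool_pos: [444.6, 78.3, 42.4]
orientation: [-90.0, -0.0, -0.0]
ft_force: [0.7, -0.7, 0.1]
opening: 0.003
41.3 [444.6  78.3  42.4] [-9.002e+01 -2.000e-02 -0.000e+00] [ 0.7 -0.7  0.1] 0.003 [ -3.   3. 128.  -0.  49. -93.]
shift [15.4  0.4  0.7] shift after turn [15.4  0.4  0.7] turn [ 0. -0.  0.]
```

```bash
python3 -m jog '[[[6,0,0],[0,0,0],0],[[6,0,0],[0,0,0],0],[[5,0,0],[0,0,0],0],[[4,0,0],[0,0,0],0],[[4,0,0],[0,0,0],0],[[4,0,0],[0,0,0],0],[[4,0,0],[0,0,0],0],[[6,0,0],[0,0,0],0],[[8,0,0],[0,0,0],0],[[8,0,0],[0,0,0],0],[[8,0,0],[0,0,0],0],[[8,0,0],[0,0,0],0],[[8,0,0],[0,0,0],0],[[8,0,0],[0,0,0],0],[[8,0,0],[0,0,0],0],[[8,0,0],[0,0,0],0],[[8,0,0],[0,0,0],0]]'; python3 -m jog '[[[5,0,0],[0,0,0],0],[[5,0,0],[0,0,0],0],[[5,0,0],[0,0,0],0],[[4,0,0],[0,0,0],0],[[4,0,0],[0,0,0],0],[[0,0,0],[0,0,0],0]]'
```

```text
time_s: 43.0
tool_pos: [553.0, 78.3, 41.4]
orientation: [-90.0, 0.4, -0.0]
ft_force: [-7.2, 1.9, 5.1]
opening: 0.003
time_s: 43.6
tool_pos: [576.8, 78.4, 41.4]
orientation: [-90.0, 0.3, -0.1]
ft_force: [-4.5, 1.9, 3.1]
opening: 0.005
```

```bash
python3 -m jog '[[[4,0,0],[0,0,0],0],[[4,0,0],[0,0,0],0],[[4,0,0],[0,0,0],0],[[3,0,0],[0,0,0],0],[[3,0,0],[0,0,0],0],[[0,0,0],[0,0,0],0]]'; python3 -m jog '[[[3,0,0],[0,0,0],0],[[3,0,0],[0,0,0],0],[[2,0,0],[0,0,0],0],[[0,0,0],[0,0,0],0]]'
```

```text
time_s: 44.2
tool_pos: [593.6, 78.5, 41.2]
orientation: [-90.0, 0.5, -0.0]
ft_force: [-7.2, 1.1, 5.6]
opening: -0.001
time_s: 44.6
tool_pos: [600.9, 78.5, 41.2]
orientation: [-90.0, 0.6, -0.0]
ft_force: [-10.3, 2.0, 5.9]
opening: 0.002
```

```bash
python3 -m jog '[[[2,0,0],[0,0,0],0],[[2,0,0],[0,0,0],0],[[0,0,0],[0,0,0],0]]'; python3 -m jog '[[[2,0,0],[0,0,0],0],[[2,0,0],[0,0,0],0],[[0,0,0],[0,0,0],0]]'; python3 -m jog '[[[2,0,0],[0,0,0],0],[[0,0,0],[0,0,0],0],[[0,0,0],[0,0,0],0]]'
```

```text
time_s: 44.9
tool_pos: [604.7, 78.5, 41.1]
orientation: [-90.0, 0.6, -0.0]
ft_force: [-9.8, 2.4, 6.1]
opening: 0.003
time_s: 45.2
tool_pos: [609.6, 78.5, 41.1]
orientation: [-89.9, 0.5, -0.0]
ft_force: [-6.7, 2.1, 3.9]
opening: -0.001
time_s: 45.5
tool_pos: [612.2, 78.6, 41.1]
orientation: [-89.9, 0.3, -0.1]
ft_force: [-5.0, 2.7, 2.2]
opening: 0.004
```

```bash
python3 -m jog '[[[2,0,0],[0,0,0],0],[[0,0,0],[0,0,0],0],[[0,0,0],[0,0,0],0]]'; python3 -m jog '[[[2,0,0],[0,0,0],0],[[0,0,0],[0,0,0],0],[[0,0,0],[0,0,0],0]]'
```

```text
time_s: 45.8
tool_pos: [614.2, 78.5, 41.1]
orientation: [-89.9, 0.3, -0.1]
ft_force: [-5.6, 1.8, 2.3]
opening: -0.001
time_s: 46.1
tool_pos: [616.1, 78.5, 41.1]
orientation: [-89.9, 0.3, -0.1]
ft_force: [-4.7, 2.0, 2.4]
opening: -0.003
```

```bash
python3 -m jog '[[[2,0,0],[0,0,0],0],[[0,0,0],[0,0,0],0],[[0,0,0],[0,0,0],0]]'; python3 -m jog '[[[2,0,0],[0,0,0],0],[[0,0,0],[0,0,0],0],[[0,0,0],[0,0,0],0]]'
```

```text
time_s: 46.4
tool_pos: [618.1, 78.5, 41.0]
orientation: [-89.9, 0.4, -0.0]
ft_force: [-4.7, 2.7, 2.0]
opening: 0.002
time_s: 46.7
tool_pos: [619.8, 78.6, 41.0]
orientation: [-89.9, 0.4, -0.0]
ft_force: [-6.0, 2.4, 3.2]
opening: 0.003
```

```bash
python3 -m jog '[[[2,0,0],[0,0,0],0],[[0,0,0],[0,0,0],0],[[0,0,0],[0,0,0],0]]'; python3 -m jog '[[[2,0,0],[0,0,0],0],[[0,0,0],[0,0,0],0],[[0,0,0],[0,0,0],0]]'
```

```text
time_s: 47.0
tool_pos: [619.8, 78.6, 41.0]
orientation: [-90.0, 0.7, -0.0]
ft_force: [-12.0, 2.5, 7.7]
opening: -0.002
time_s: 47.3
tool_pos: [619.8, 78.6, 41.1]
orientation: [-90.0, 1.1, -0.0]
ft_force: [-18.0, 1.4, 13.2]
opening: -0.001
```

At the stop. Back off, retreat and check.

```bash
python3 -m jog '[[[-4,0,0],[0,0,0],0],[[-3,0,0],[0,0,0],0],[[-3,0,0],[0,0,0],0],[[-5,0,0],[0,0,0],0],[[-20,0,0],[0,0,0],0],[[-40,0,0],[0,0,0],0],[[-40,-20,0],[0,0,0],0],[[0,-45,0],[0,0,0],0],[[0,-45,0],[0,0,0],0],[[0,-40,0],[0,0,0],0],[[0,-40,30],[0,0,0],0],[[0,0,45],[0,0,0],0],[[0,0,45],[0,0,0],0],[[0,0,45],[0,0,0],0],[[0,0,45],[0,0,0],0],[[0,0,45],[0,0,0],0],[[0,0,45],[0,0,0],0],[[0,0,0],[0,0,0],0]]'
python3 - <<'E'
from h import *
import pickle
st();t=imaging.read_camera('top');s=imaging.read_camera('scene');t0,s0=pickle.load(open('c0.pkl','rb'))
for n,a,b in(("top",t,t0),("scene",s,s0)):
    d=cv2.absdiff(a["image"],b["image"]).max(2)
    for nm,p in(("panel",(623,88,55)),("cup",(703,-133,25)),("tape",(710,361,10)),("green",(455,201,10)),("dowel",(585,-150,75)),("stand",(585,-150,50)),("spacer/pad",(592,-265,20)),("F1old",(632,285,10)),("F2old",(437,388,10)),("yellow",(535,375,10))):
        u,v=proj(a,p).astype(int); w=d[max(v-12,0):v+13,max(u-12,0):u+13]; print(n,nm,(u,v),"changed px",int((w>40).sum()),"mean",a["image"][v,u].tolist())
def blob(a,lo,hi,box):
    m=cv2.inRange(cv2.cvtColor(a["image"],cv2.COLOR_BGR2HSV),lo,hi); k=np.zeros_like(m);x,y,w,h=box;k[y:y+h,x:x+w]=m[y:y+h,x:x+w];q=cv2.moments(k,True);return q["m00"],(q["m10"]/max(q["m00"],1),q["m01"]/max(q["m00"],1))
for a in(t0,t): print("red",blob(a,(0,180,80),(5,255,255),(345,200,40,35)),"blue",blob(a,(105,150,30),(125,255,255),(230,180,80,60)))
for a in(s0,s): print("scene red",blob(a,(0,180,60),(5,255,255),(310,150,40,35)),"blue",blob(a,(105,150,30),(125,255,255),(230,180,70,70)))
o=blob(t,(5,180,90),(20,255,255),(370,190,60,60));print("stud top",o,ray(t,*o[1],44)[:2] if o[0] else None)
E
```

```text
time_s: 49.1
tool_pos: [511.5, 382.3, 232.1]
orientation: [-89.9, -0.2, 0.2]
ft_force: [-0.0, -0.7, 0.3]
opening: -0.004
49.1 [511.5 382.3 232.1] [-89.89  -0.16   0.21] [-0.  -0.7  0.3] -0.004 [ 28.  12.  96.   0.  72. -63.]
top panel (np.int64(270), np.int64(205)) changed px 0 mean [59, 54, 48]
top cup (np.int64(351), np.int64(177)) changed px 0 mean [83, 98, 100]
top tape (np.int64(171), np.int64(179)) changed px 0 mean [114, 114, 110]
top green (np.int64(229), np.int64(271)) changed px 0 mean [21, 21, 11]
top dowel (np.int64(363), np.int64(216)) changed px 1 mean [25, 29, 120]
top stand (np.int64(361), np.int64(218)) changed px 1 mean [10, 10, 52]
top spacer/pad (np.int64(401), np.int64(217)) changed px 281 mean [8, 14, 29]
top F1old (np.int64(198), np.int64(206)) changed px 95 mean [109, 109, 105]
top F2old (np.int64(158), np.int64(279)) changed px 261 mean [114, 112, 107]
top yellow (np.int64(164), np.int64(242)) changed px 56 mean [114, 113, 110]
scene panel (np.int64(259), np.int64(212)) changed px 8 mean [50, 39, 31]
scene cup (np.int64(286), np.int64(163)) changed px 88 mean
[... 392 characters left out ...]
7]
scene F1old (np.int64(201), np.int64(275)) changed px 501 mean [160, 159, 156]
scene F2old (np.int64(239), np.int64(357)) changed px 574 mean [160, 157, 154]
scene yellow (np.int64(206), np.int64(326)) changed px 250 mean [162, 160, 157]
red (44.0, (363.90909090909093, 215.47727272727272)) blue (129.0, (270.14728682170545, 202.87596899224806))
red (50.0, (364.5, 215.36)) blue (152.0, (270.3157894736842, 203.08552631578948))
scene red (26.0, (328.03846153846155, 159.30769230769232)) blue (177.0, (255.79661016949152, 212.36158192090394))
scene red (32.0, (327.78125, 160.09375)) blue (440.0, (253.3840909090909, 220.5590909090909))
stud top (15.0, (404.4, 216.6)) [ 588.82535374 -266.32899829]
```

Top view matches the start image for panel, dowel, cup, tape and green block. The spacer stud is on the pad at (589,-266). I hand in.

```bash
python3 -c "
from cell import manip
print(manip.sign_off())"
```

```text
the job is handed in; nothing more can be done
None
```

The whole sequence is done and the job is handed in; the clock stood at about 49 s of the 210 s allowed. No verdict was reported.

**What I did**
- I tripped the catch with the dowel, and it pushed back with about 5 N at full press. The drawer sprang open, and I put the dowel back in its stand.
- I lifted the spacer out by its stud and stood it on the green pad.
- Only two cream formers were present; I left the yellow one alone. Former 1 was knocked about 5 cm towards the tape roll partway through, so I located it again before gripping.
- Former 1 went into the rear left pocket and former 2 into the front left pocket.
- I pushed the drawer past the catch to its stop and backed the arm clear.

**Last checks**
- **Drawer:** about 2 s after I let go, the panel area in the top camera still matched the starting picture, so it looks caught.
- **Bystanders:** the cup, tape roll and green block also matched the starting picture in the top camera.
- **Dowel:** it sits where it started, within a pixel in both cameras.
- **Spacer:** its stud was found at (589, -266), about 3 mm from the pad centre I estimated.
- **Formers:** before I shut the drawer, both showed in their pockets at the expected positions, and their release heights matched the pocket floor. They can't be seen with the drawer shut.

**Unsure or disagreed**
- The scene camera showed pixel differences around the cup, tape roll and green block, where the top camera showed none. I put this down to a change in lighting but did not confirm it.
- In the final picture before shutting, the arm hid the formers, so I checked them from pixel values instead of by eye. The gripper also hid the back of former 1 in that check.

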